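# Set up and arm the antenna test

### The job

Stand every probe antenna that lies on the bench upright on the aluminium plate, each centred on a marked circle of its own and standing by itself without wobble. When all of them stand, throw the lever on the grey control unit into the marked notch of its quadrant; then slide the safety shutter fully aside, press the button under it fully down and let go, and slide the shutter fully shut again. Never press the button while the lever is out of its notch, and leave with all antennas still standing on their circles.

Things in the scene. Friction and masses are not known exactly. Their poses are not given: they have to be found in the camera images.
- ant_a: probe antenna, 170 mm long: 46 x 46 x 14 mm steel foot, straight 20 x 20 mm white mast, flats parallel to the foot's sides; 0.22-0.37 kg, centre of mass 49 mm footward of the origin. Origin on the mast's axis, 85 mm from the foot's underside; z runs from foot to tip, x and y normal to the flats. Starts lying on the table, axis drooping 0.083 rad towards the tip. None if absent (2 or 3 present)
- ant_b: probe antenna, 170 mm long: 46 x 46 x 14 mm steel foot, straight 20 x 20 mm white mast, flats parallel to the foot's sides; 0.22-0.37 kg, centre of mass 49 mm footward of the origin. Origin on the mast's axis, 85 mm from the foot's underside; z runs from foot to tip, x and y normal to the flats. Starts lying on the table, axis drooping 0.083 rad towards the tip. None if absent (2 or 3 present)
- ant_c: probe antenna, 170 mm long: 46 x 46 x 14 mm steel foot, straight 20 x 20 mm white mast, flats parallel to the foot's sides; 0.22-0.37 kg, centre of mass 49 mm footward of the origin. Origin on the mast's axis, 85 mm from the foot's underside; z runs from foot to tip, x and y normal to the flats. Starts lying on the table, axis drooping 0.083 rad towards the tip. None if absent (2 or 3 present)
- foot_a (a point): centre of the underside of antenna ant_a's foot
- foot_b (a point): centre of the underside of antenna ant_b's foot
- foot_c (a point): centre of the underside of antenna ant_c's foot
- plate: fixed aluminium ground plate, 120 x 350 x 12 mm, long side along its y axis; origin at the centre of its underside on the table, z up
- spot0 (a point): centre of the marked circle (72 mm across, with cross lines) at plate y = -125 mm, on the plate's top face, 12 mm above the table
- spot1 (a point): centre of the marked circle (72 mm across, with cross lines) at plate y = 0 mm, on the plate's top face, 12 mm above the table
- spot2 (a point): centre of the marked circle (72 mm across, with cross lines) at plate y = +125 mm, on the plate's top face, 12 mm above the table
- unit: fixed grey control unit, a box 190 (x) x 210 (y) x 70 mm high; origin at the centre of its underside, z up, -x side faces the robot more or less. Button and shutter sit at the middle of its top, the lever 62 mm towards its -y side. Two shutter rails on the top, along y at x = -32 and +32 mm, 14 mm high
- lever (a joint): angle of the lever, a 10 mm rod with a 28 mm black ball knob, about an axis along the unit's y. 0 = leaning 0.65 rad towards the unit's -x, 0.65 = straight up, 1.3 = leaning fully towards +x. The marked notch is at 0.90. Friction holds it where it is left (about 1.5 N at the knob)
- knob (a point): centre of the lever's ball knob, 85 mm from the pivot; highest 163 mm above the table
- pivot (a point): the lever's pivot, on the lever's axis of rotation, 78 mm above the table
- notch (a point): where the centre of the ball knob is when the lever stands in the marked notch (a gap in the steel quadrant at the lever's -y side, with a black line below it)
- shutter (a joint): travel of the safety shutter, a 58 x 54 x 4 mm steel plate, centred over the button when shut, that slides along the unit's +y: 0 = shut, 0.060 = fully aside. Friction (1.5 N) holds it where it is left
- tab (a point): middle of the shutter's upright grip tab, 30 mm (unit x) x 10 mm (unit y), its top 9 mm above this point, the shutter plate's top 20 mm below it; 20 mm towards the unit's +y from the shutter's centre. The tab top is about 118 mm above the table
- button (a joint): travel of the black push button, 32 mm across, straight down: 0 = up, 0.006 = fully down. Spring, about 2 N at first and 5 N when fully down
- button_top (a point): centre of the button's top face, 81 mm above the table; hidden under the shutter while that is shut
Things that resemble listed ones, but are neither listed nor needed, are in the scene too. What is shaped like the ant_c but turquoise is not meant.

How it is judged:
On the way, in this order (a step that is already met when the one before it is completed fails the run):
1. every antenna stands by itself, still and upright, on a marked circle ((horizontal distance between foot_a and spot0 below 0.014 m or horizontal distance between foot_a and spot1 below 0.014 m or horizontal distance between foot_a and spot2 below 0.014 m) and z of foot_a in the frame of plate between 0.008 and 0.018 m and angle between each of ant_a, ant_b, ant_c's own z axis and vertical below 0.06 rad and linear speed of each of ant_a, ant_b, ant_c below 0.02 m/s and angular speed of each of ant_a, ant_b, ant_c below 0.12 rad/s and contact force between each of ant_a, ant_b, ant_c and the arm below 0.1 N and contact force between each of ant_a, ant_b, ant_c and the fingers below 0.1 N and (horizontal distance between foot_b and spot0 below 0.014 m or horizontal distance between foot_b and spot1 below 0.014 m or horizontal distance between foot_b and spot2 below 0.014 m) and z of foot_b in the frame of plate between 0.008 and 0.018 m and (horizontal distance between foot_c and spot0 below 0.014 m or horizontal distance between foot_c and spot1 below 0.014 m or horizontal distance between foot_c and spot2 below 0.014 m) and z of foot_c in the frame of plate between 0.008 and 0.018 m), for 1 s.
2. the lever is thrown into the marked notch (value of joint lever between 0.8 and 1 rad), for 0.3 s.
3. the shutter is slid fully aside (value of joint shutter above 0.052 m), for 0.1 s.
4. the button is pressed down with the lever in its notch (all of step 2 and value of joint button above 0.0045 m), for 0.05 s.
5. the shutter is shut again (value of joint shutter below 0.006 m), for 0.2 s.
At the end, for the whole second after the job is handed in: Every antenna present stands on the plate within 3.4 degrees of upright, its foot's centre within 14 mm of the centre of a marked circle, at rest and untouched; the lever is within 0.1 rad of the notch (0.80 to 1.00 rad), the shutter is within 6 mm of shut and the button is up (all of step 1 and all of step 2 and value of joint shutter below 0.006 m and value of joint button below 0.0015 m).
It fails at once if the button is pressed while the lever is out of its notch (value of joint button above 0.003 m and not (value of joint lever between 0.8 and 1 rad)).
Of ant_a, ant_b, ant_c only 2 to 3 are there at a start; the rules pass over those that are not, and their reading is None.
At some moment in a run one of ant_a, ant_b, ant_c may be knocked a few centimetres aside while the robot is not near it.
Once in a run the grip may slacken for a moment while it holds something.
It also fails if it takes over 210 s, if anything falls off the work surface, if the arm or the gripper's body presses on something with over 40 N, if the wrist force passes 120 N, or if a joint passes its speed limit or range.

### The arm

A 6-joint arm with a two-finger parallel gripper is mounted at the origin on the work surface. World frame = base frame: x ahead of the robot, y to its left, z up, the work surface at z = 0. Lengths are in m, angles in rad, forces in N, time in s.
With the tool pointing down it reaches from about 0.25 to 0.725 m from the base axis. Payload 4 kg.
Tool frame: the origin (TCP) lies midway between the tips of the shut fingers; the grasp point (between the pads) lies ctrl.grip_depth behind it (ctrl.grip_depth is the distance from the TCP to the grasp point, in m); z points along the fingers, y is the line along which they close (so a half turn about z gives the same grasp; the last joint's range is limited). The gripper opens to 85 mm and grips with 20 to 120 N. Pads are 22 mm wide; open, the fingers measure 114 mm over their backs; the gripper's body (76 mm by 85 mm) begins 54 mm behind the grasp point. The pads swing forward as they close: fully open they stand 13 mm farther back than shut.
Start: joints at [-1.345, 0.241, 0.005, 1.335, 0, 1.571], TCP at [0.112, -0.487, 0.231] pointing down, gripper open.
Joint ranges: [-2.72, 2.72], [-1.05, 1.87], [-1.09, 1.28], [-1.99, 2.15], [-1.42, 1.44], [-3.14, 3.14]. Speed limits (rad/s): [2.79, 2.79, 3.14, 3.14, 3.14, 3.14].

### API

Orientations are given as a rotation vector (axis times angle).
In Python, from station import ctrl gives the robot as it stands.
- The arm moves only by the tool apply_moves, never from a script. Its arguments are lists of equal length, an entry for each row: "travel": the shift along the world's x, y, z in cm, a list of three; "angular": the turn, a rotation vector about the world's x, y, z in rad, a list of three; "grip": the closure in counts, from 0 (fully open) to 255 (shut). A call has 1 to 10 rows; each row shifts and turns the commanded pose from where the row before left it; what a row does not reach is not made up. A row lasts 1/12 s, in which the tool goes at most 41.7 mm and 7.16 degrees, less where a joint would pass 70% of its speed; a pose out of reach is approached as far as the arm can. A call with a gripper value outside its range is refused whole. The fingers move at their own pace and stop on an object; "squeeze" is the grip in N (left out, the last holds). Time passes only in rows, so rows that do not move let the fingers close. It gives the time, the measured TCP pose, the force, the opening and the grip force at its end, in the units of the state.
- ctrl.read_state(): the state, without advancing time (a new reading comes with each control period).
- ctrl.read_camera(name): name is "scene" or "top" or "wrist"; returns the picture (420x560x3 uint8, red, green, blue); there is no depth.
- ctrl.camera_params(name): a dict with "vfov" (degrees; the focal length in pixels is half the picture's height over the tangent of half this angle, whatever the lens; pixels are square), "cx", "cy" (the principal point, pixels), "R" (3x3) and "t" (3): a world point X has camera coordinates R X + t. Camera axes: x right, y down, z forward; pixel columns grow to the right and rows downward; lengths in m; the calibration is good to about 2 mm. A picture is of the moment at which its call begins: read the wrist's pose just before it. camera_params takes no time and is no camera call; for the wrist camera it gives the pose at the moment of the call.
- ctrl.hand_in(): hands the job in; it is judged then, once.
Trained networks look in the newest picture that a camera, given by its name, has taken for a name from the list of things; names that differ only in an ending like _2 or _b are one class to them, and where a whole thing is asked for, a point or a joint stands for the part that bears it (a point fixed in the world has none). Each returns a list of dicts, best first, with "confidence" (0 to 1); they miss things now and then, are a little off and sometimes report something else, mostly with a low value. They report only what shows in the picture. A call takes as long as a camera call. They do not tell look-alikes from the thing itself.
- ctrl.spot_in(camera, label): "box" ([left, top, right, bottom] in pixels, round what is visible of it).
The state is a dict: "t": time; "joint_positions": joint angles; "qd": joint speeds; "joint_torque": joint torques, N m; "eef_pos": TCP position; "ee_rot": TCP orientation; "contact_force": force on the tool from outside, world axes, zero at the start; "wrist_torque": the same for the moment, N m; "finger_gap": finger opening in m; "gripper_force": force on a finger pad.
Only numpy, scipy, OpenCV 4.12 (cv2) and the standard library are available. Lean on these libraries where they do the work, as an engineer would, in place of code of your own. Each camera call takes 0.05 s, during which the arm holds its last target. There are 200 camera calls.

## Working session

There is one attempt and no reset: what is moved stays moved. The work goes in short steps, Python scripts to look and compute and a tool call to move; the robot and the scene stay as the last step left them, time stands still between calls to the robot, and variables do not carry over. Pictures are saved under pics/ and viewed, at most 14 in all, crops included, and the job is handed in when it is done.

Besides the shell and the picture viewer there is one more tool, called after "Request:" as name(argument=value, ...) on one line, values as JSON. apply_moves: Moves the arm, as the interface text tells. Its arguments: {"type":"object","properties":{"travel":{"type":"array","items":{"type":"array","items":{"type":"number"}}},"angular":{"type":"array","items":{"type":"array","items":{"type":"number"}}},"grip":{"type":"array","items":{"type":"number"}},"squeeze":{"type":"number"}},"required":["travel","angular","grip"]}

```bash
mkdir -p pics; ls
cat > h.py <<'E'
import numpy as np, cv2
from station import ctrl
from scipy.spatial.transform import Rotation as Rn
def cam(n):
    p=ctrl.camera_params(n); p={**p,'R':np.array(p['R']),'t':np.array(p['t'])}; p['f']=210/np.tan(np.radians(p['vfov'])/2); return p
def shot(n,fn=None):
    p=cam(n); im=np.array(ctrl.read_camera(n))
    if fn: cv2.imwrite('pics/'+fn,im[:,:,::-1])
    return im,p
def ray(p,u,v):
    d=np.array([(u-p['cx'])/p['f'],(v-p['cy'])/p['f'],1]); return -p['R'].T@p['t'], p['R'].T@d
def onz(p,u,v,z):
    c,d=ray(p,u,v); return c+d*(z-c[2])/d[2]
def proj(p,X):
    x=p['R']@np.array(X,float)+p['t']; return np.array([p['cx']+p['f']*x[0]/x[2],p['cy']+p['f']*x[1]/x[2]])
def tri(obs):
    A=np.zeros((3,3));b=np.zeros(3)
    for p,u,v in obs:
        c,d=ray(p,u,v); d=d/np.linalg.norm(d); M=np.eye(3)-np.outer(d,d); A+=M;b+=M@c
    return np.linalg.solve(A,b)
E
python3 - <<'E'
from h import *
s=ctrl.read_state(); print({k:np.round(v,3) for k,v in s.items()}, ctrl.grip_depth)
ims=[]
for n in('scene','top'):
    im,p=shot(n,n+'0.png'); print(n,p['vfov'],p['cx'],p['cy'],np.round(p['R'],3).tolist(),np.round(p['t'],3))
    for l in('ant_a','plate','unit','knob','tab','lever','shutter'):
        print(l,[(np.round(d['box']).tolist(),round(d['confidence'],2)) for d in ctrl.spot_in(n,l)])
E
```

```text
pics
{'t': np.float64(0.0), 'joint_positions': array([-1.345,  0.241,  0.004,  1.335, -0.   ,  1.571]), 'qd': array([-0.002,  0.   , -0.001, -0.001,  0.   ,  0.001]), 'joint_torque': array([ 1.0000e-03, -3.7232e+01,  2.5241e+01,  1.7000e-02,  0.0000e+00,
        0.0000e+00]), 'eef_pos': array([ 0.112, -0.487,  0.23 ]), 'ee_rot': array([-3.12 , -0.354,  0.   ]), 'contact_force': array([-0.664,  0.032,  0.54 ]), 'wrist_torque': array([-0.018,  0.019,  0.023]), 'gripper_force': np.float64(0.0), 'finger_gap': np.float64(0.085)} 0.0187
scene 56.568004415814826 271.6073914811646 210.1729685479812 [[-0.467, 0.884, -0.009], [0.643, 0.332, -0.69], [-0.607, -0.328, -0.724]] [ 0.2   -0.227  1.432]
ant_a [([363.0, 225.0, 418.0, 275.0], 0.95), ([352.0, 278.0, 423.0, 313.0], 0.68), ([221.0, 196.0, 278.0, 227.0], 0.57), ([108.0, 150.0, 205.0, 233.0], 0.43)]
plate [([178.0, 224.0, 306.0, 298.0], 0.78)]
unit [([110.0, 146.0, 206.0, 230.0], 0.6), ([225.0, 202.0, 278.0, 229.0], 0.51), ([352.0, 280.0, 423.0, 312.0], 0.23)]
knob [([177.0, 227.0, 312.0, 299.0], 0.68)]
tab [([143.0, 176.0, 165.0, 191.0], 0
[... 168 characters left out ...]
.51)]
top 42.57198032660139 285.38888608247265 205.64981993924405 [[0.009, -1.0, 0.004], [-0.987, -0.009, -0.159], [0.159, -0.002, -0.987]] [0.014 0.504 1.393]
ant_a [([122.0, 182.0, 185.0, 212.0], 0.94), ([289.0, 224.0, 353.0, 245.0], 0.93), ([137.0, 238.0, 195.0, 279.0], 0.68)]
plate [([237.0, 155.0, 362.0, 207.0], 0.56)]
unit [([389.0, 170.0, 478.0, 251.0], 0.79), ([423.0, 194.0, 448.0, 221.0], 0.53)]
knob [([387.0, 170.0, 477.0, 251.0], 0.64), ([458.0, 206.0, 479.0, 223.0], 0.59)]
tab [([426.0, 198.0, 447.0, 217.0], 0.78), ([232.0, 155.0, 364.0, 209.0], 0.51)]
lever [([458.0, 209.0, 478.0, 225.0], 0.47)]
shutter [([422.0, 195.0, 447.0, 220.0], 0.81), ([385.0, 171.0, 478.0, 252.0], 0.54)]
```

Run:
```python
import cv2
a=cv2.imread('pics/top0.png')[140:295,110:490]; cv2.imwrite('pics/topc.png',cv2.resize(a,None,fx=2.1,fy=2.1,interpolation=cv2.INTER_CUBIC))
a=cv2.imread('pics/scene0.png')[130:330,95:435]; cv2.imwrite('pics/scc.png',cv2.resize(a,None,fx=2.3,fy=2.3,interpolation=cv2.INTER_CUBIC))
```

```text
(no output)
```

View pics/topc.png

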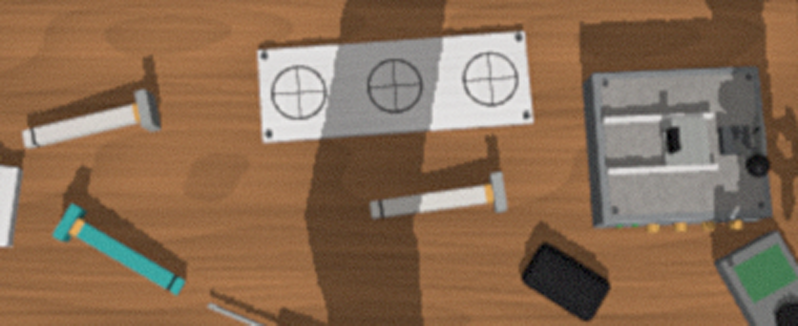

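View pics/scc.png

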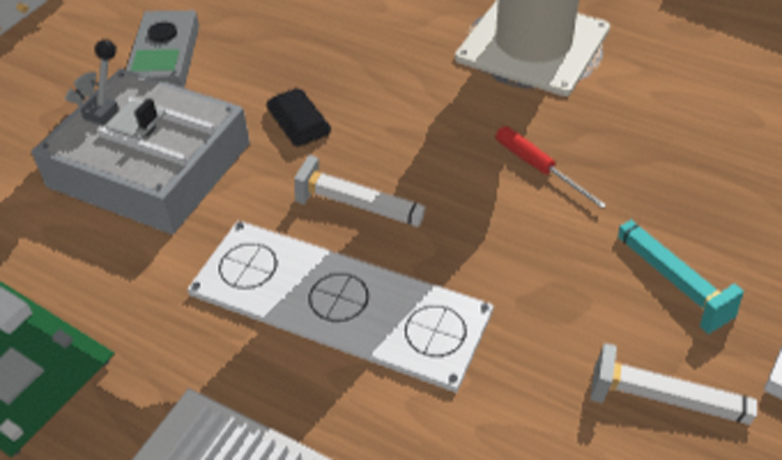

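The top crop shows three antenna-shaped things, in full-picture pixels: a white one with its foot at (180,192), a white one with its foot at (347,231), and a turquoise one with its foot at (143,246). The two white ones with grey steel feet fit the description. The turquoise one is the look-alike. Plate circles are at (252,184), (298,181) and (344,178). The unit is at about (433,210), with its lever knob at (470,219).

Run:
```python
from h import *
p=cam('top'); q=cam('scene')
T=lambda x,y:(p,110+(x+.5)/2.1-.5,140+(y+.5)/2.1-.5)
S=lambda x,y:(q,95+(x+.5)/2.3-.5,130+(y+.5)/2.3-.5)
for n,a,b,z in [('sL',(299,92),(436,330),.012),('sM',(395,86),(339,297),.012),('sR',(491,79),(247,265),.012),
 ('A1yel',(137,113),(614,374),.021),('A1tipband',(33,136),(746,408),.012),('A2yel',(490,194),(314,183),.021),('A2band',(381,209),(415,211),.012),
 ('knob',(757,165),(105,50),.15),('tabtop',(674,139),(146,113),.11),('unitTL',(593,75),(167,228),.07)]:
    X=tri([T(*a),S(*b)]); print(n,np.round(onz(*T(*a),z),3),'tri',np.round(X,3),'scene@z',np.round(onz(*S(*b),z),3))
for a in [(590,75),(759,68),(771,217),(598,225)]: print(np.round(onz(*T(*a),.07),3))
```

```text
sL [0.568 0.109 0.012] tri [0.568 0.111 0.01 ] scene@z [0.569 0.113 0.012]
sM [ 0.577 -0.015  0.012] tri [ 0.578 -0.014  0.008] scene@z [ 0.58  -0.011  0.012]
sR [ 0.588 -0.141  0.012] tri [ 0.588 -0.14   0.008] scene@z [ 0.59  -0.138  0.012]
A1yel [0.537 0.317 0.021] tri [0.537 0.316 0.023] scene@z [0.536 0.315 0.021]
A1tipband [0.507 0.451 0.012] tri [0.507 0.452 0.014] scene@z [0.505 0.454 0.012]
A2yel [ 0.436 -0.137  0.021] tri [ 0.436 -0.137  0.016] scene@z [ 0.44  -0.133  0.021]
A2band [0.417 0.002 0.012] tri [0.416 0.004 0.012] scene@z [0.415 0.006 0.012]
knob [ 0.459 -0.434  0.15 ] tri [ 0.459 -0.434  0.149] scene@z [ 0.459 -0.433  0.15 ]
tabtop [ 0.495 -0.349  0.11 ] tri [ 0.495 -0.35   0.101] scene@z [ 0.502 -0.341  0.11 ]
unitTL [ 0.582 -0.262  0.07 ] tri [ 0.591 -0.268  0.014] scene@z [ 0.622 -0.222  0.07 ]
[ 0.582 -0.258  0.07 ]
[ 0.593 -0.47   0.07 ]
[ 0.406 -0.476  0.07 ]
[ 0.394 -0.264  0.07 ]
```

Coarse triangulation agrees with the heights in the text. Circles are at (.568,.110), (.577,-.014) and (.588,-.140). ant1 lies with its foot towards -y near (.537,.317), and ant2 near (.436,-.137). I'll move towards the middle and refine with the wrist camera.

Request:
apply_moves(travel=[[1.9, 2.7, 0.2], [1.9, 2.7, 0.2], [1.9, 2.7, 0.2], [1.9, 2.7, 0.2], [1.9, 2.7, 0.2], [1.9, 2.7, 0.2], [1.9, 2.7, 0.2], [1.9, 2.7, 0.2], [1.9, 2.7, 0.2], [1.9, 2.7, 0.2]], angular=[[0, 0, 0.07], [0, 0, 0.07], [0, 0, 0.07], [0, 0, 0.07], [0, 0, 0.07], [0, 0, 0.07], [0, 0, 0.07], [0, 0, 0.07], [0, 0, 0.07], [0, 0, 0.07]], grip=[0, 0, 0, 0, 0, 0, 0, 0, 0, 0])

```text
t: 1.63
eef_pos: [0.3026, -0.2159, 0.2517]
ee_rot: [2.808, 1.407, 0.001]
contact_force: [0.4, -0.9, 0.1]
finger_gap: 0.0858
gripper_force: 0.0
```

Request:
apply_moves(travel=[[1.9, 2.7, 0.2], [1.9, 2.7, 0.2], [1.9, 2.7, 0.2], [1.9, 2.7, 0.2], [1.9, 2.7, 0.2], [1.9, 2.7, 0.2], [1.9, 2.7, 0.2], [1.9, 2.7, 0.2], [0, 0, 0], [0, 0, 0]], angular=[[0, 0, 0.1], [0, 0, 0.1], [0, 0, 0.1], [0, 0, 0.1], [0, 0, 0.1], [0, 0, 0.1], [0, 0, 0.1], [0, 0, 0.1], [0, 0, 0], [0, 0, 0]], grip=[0, 0, 0, 0, 0, 0, 0, 0, 0, 0])

```text
t: 2.47
eef_pos: [0.4545, -0.0001, 0.267]
ee_rot: [-2.04, -2.389, 0.001]
contact_force: [-0.5, -0.3, 0.4]
finger_gap: 0.0854
gripper_force: 0.0
```

Run:
```python
from h import *
im,p=shot('wrist','w1.png'); s=ctrl.read_state()
print({k:np.round(s[k],3) for k in('t','joint_positions','eef_pos')}); print(np.round(Rn.from_rotvec(s['ee_rot']).as_matrix(),3).tolist())
c,d=ray(p,p['cx'],p['cy']); print(c,d)
print([(np.round(d['box']).tolist(),round(d['confidence'],2)) for d in ctrl.spot_in('wrist','ant_a')])
```

```text
{'t': np.float64(2.517), 'joint_positions': array([-0.002,  0.136, -0.032,  1.404, -0.   ,  1.413]), 'eef_pos': array([ 0.454, -0.001,  0.267])}
[[-0.155, 0.988, -0.001], [0.988, 0.155, -0.0], [-0.0, -0.001, -1.0]]
[0.44237987 0.07718221 0.41005916] [ 0.04758288 -0.29827462 -0.9532933 ]
[([227.0, 148.0, 263.0, 287.0], 0.74)]
```

Request:
apply_moves(travel=[[0, 0, 0], [0, 0, 0], [0, 0, 0], [0, 0, 0], [0, 0, 0], [0, 0, 0], [0, 0, 0], [0, 0, 0], [0, 0, 0], [0, 0, 0]], angular=[[0, 0, 0.12], [0, 0, 0.12], [0, 0, 0.12], [0, 0, 0.12], [0, 0, 0.12], [0, 0, 0.12], [0, 0, 0.12], [0, 0, 0.12], [0, 0, 0.12], [0, 0, 0.12]], grip=[0, 0, 0, 0, 0, 0, 0, 0, 0, 0])

```text
t: 3.4
eef_pos: [0.453, -0.0028, 0.2675]
ee_rot: [-0.334, -3.124, 0.0]
contact_force: [-0.8, 0.0, -0.4]
finger_gap: 0.0853
gripper_force: 0.0
```

Request:
apply_moves(travel=[[0, 0, 0], [0, 0, 0], [0, 0, 0], [0, 0, 0], [0, 0, 0], [0, 0, 0], [0, 0, 0], [0, 0, 0], [0, 0, 0], [0, 0, 0]], angular=[[0, 0, 0.12], [0, 0, 0.09], [0, -0.12, 0], [0, -0.12, 0], [0, -0.12, 0], [0, -0.12, 0], [0, -0.12, 0], [0, -0.12, 0], [0, -0.12, 0], [0, 0, 0]], grip=[0, 0, 0, 0, 0, 0, 0, 0, 0, 0])

```text
t: 4.23
eef_pos: [0.4413, -0.0026, 0.2514]
ee_rot: [0.011, 2.321, 0.001]
contact_force: [-4.1, 0.5, -6.3]
finger_gap: 0.0853
gripper_force: 0.0
```

Run:
```python
from h import *
s=ctrl.read_state()
print({k:np.round(s[k],3) for k in('t','joint_positions','eef_pos')}); print(np.round(Rn.from_rotvec(s['ee_rot']).as_matrix(),3).tolist())
```

```text
{'t': np.float64(4.233), 'joint_positions': array([-0.009, -0.447, -0.883,  0.313,  0.004,  0.002]), 'eef_pos': array([ 0.441, -0.003,  0.251])}
[[-0.682, 0.007, 0.732], [0.008, 1.0, -0.002], [-0.732, 0.004, -0.682]]
```

Request:
apply_moves(travel=[[2.6, -0.3, -3.2], [2.6, -0.3, -3.2], [2.6, -0.3, -3.2], [2.6, -0.3, -3.2], [2.8, -0.2, -2], [0, 0, 0], [0, 0, 0]], angular=[[0, -0.12, 0], [0, -0.12, 0], [0, -0.12, 0], [0, -0.12, 0], [0, 0, 0], [0, 0, 0], [0, 0, 0]], grip=[0, 0, 0, 0, 0, 0, 0])

```text
t: 4.82
eef_pos: [0.5577, -0.0105, 0.1906]
ee_rot: [0.009, 2.108, 0.004]
contact_force: [-0.1, 0.7, -0.6]
finger_gap: 0.0854
gripper_force: 0.0
```

Run:
```python
from h import *
s=ctrl.read_state()
print({k:np.round(s[k],3) for k in('t','joint_positions','eef_pos')}); print(np.round(Rn.from_rotvec(s['ee_rot']).as_matrix(),3).tolist())
```

```text
{'t': np.float64(4.817), 'joint_positions': array([-0.035,  0.019, -1.035, -0.517,  0.029, -0.009]), 'eef_pos': array([ 0.558, -0.01 ,  0.191])}
[[-0.511, 0.005, 0.859], [0.008, 1.0, -0.001], [-0.859, 0.007, -0.511]]
```

View pics/w1.png

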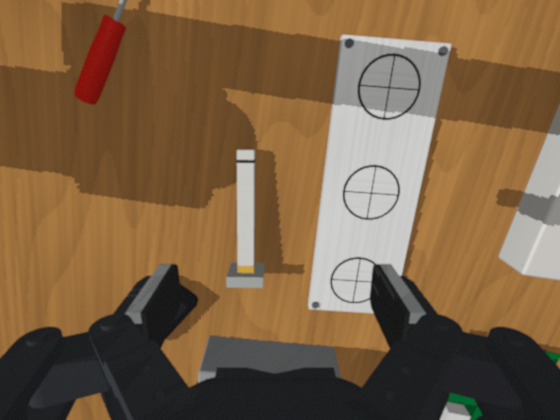

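```bash
cat > kin.py <<'E'
import numpy as np
from scipy.optimize import least_squares
D=[([.241,.0045,1.335],.4997,.2305),([.136,-.032,1.404],.454,.267),([-.447,-.883,.313],.441,.251),([.019,-1.035,-.517],.558,.191)]
rows=[];b=[]
def M(q):
    a,bb,f=q[0],q[0]-q[1],q[0]-q[1]+q[2]
    return [[np.sin(a),np.cos(bb),np.sin(bb),np.cos(f),0],[np.cos(a),-np.sin(bb),np.cos(bb),-np.sin(f),1]]
for q,r,z in D: rows+=M(q); b+=[r,z]
P,res,rk,sv=np.linalg.lstsq(np.array(rows),np.array(b),rcond=None)
def fk(q): return np.array(M(q))@P
def ik(r,z,pitch):
    best=None
    for g in([.3,-.5],[.8,-.8],[0,0],[-.5,-.9],[1,.5]):
        s=least_squares(lambda x:fk([x[0],x[1],pitch-x[0]+x[1]])-[r,z],g,bounds=([-1.03,-1.07],[1.85,1.26]))
        q=[*s.x,pitch-s.x[0]+s.x[1]]
        if s.cost<1e-7 and -1.97<q[2]<2.13: return np.round(q,2)
if __name__=='__main__':
    print(P,res,rk,sv)
    # grasp point at (R, 12+s), TCP 10mm beyond along tool
    for s in(.06,.085,.11,.13):
        for R in(.47,.578,.605):
            print(s,R,[(pt,ik(R+.01*np.cos(pt),.012+s-.01*np.sin(pt),pt)) is not None and ik(R+.01*np.cos(pt),.012+s-.01*np.sin(pt),pt) is not None and pt for pt in np.arange(0,.9,.1).round(2)])
E
python3 kin.py
```

```text
[0.49516538 0.39131316 0.00749327 0.40574814 0.23980429] [7.60891828e-07] 5 [3.77356255 2.07949719 1.09064996 0.39905427 0.29522108]
0.06 0.47 [False, False, False, False, False, False, False, False, False]
0.06 0.578 [False, False, False, False, False, False, np.float64(0.6), np.float64(0.7), np.float64(0.8)]
0.06 0.605 [False, False, False, False, False, np.float64(0.5), np.float64(0.6), np.float64(0.7), np.float64(0.8)]
0.085 0.47 [False, False, False, False, False, False, False, False, False]
0.085 0.578 [False, False, False, False, False, False, np.float64(0.6), np.float64(0.7), np.float64(0.8)]
0.085 0.605 [False, False, False, False, False, np.float64(0.5), np.float64(0.6), np.float64(0.7), np.float64(0.8)]
0.11 0.47 [False, False, False, False, False, False, False, False, np.float64(0.8)]
0.11 0.578 [False, False, False, False, False, False, np.float64(0.6), np.float64(0.7), np.float64(0.8)]
0.11 0.605 [False, False, False, False, False, np.float64(0.5), np.float64(0.6), np.float64(0.7), np.float64(0.8)]
0.13 0.47 [False, False, False, False, False, False, False, False, np.float64(0.8)]
0.13 0.578 [False, False, False, False, False, False, np.float64(0.6), np.float64(0.7), np.float64(0.8)]
0.13 0.605 [False, False, False, False, False, np.float64(0.5), np.float64(0.6), np.float64(0.7), np.float64(0.8)]
```

```bash
cat >> h.py <<'E'
def pickR(ang_t,tilt):  # ang_t: world angle of foot->tip direction
    m=-np.array([np.cos(ang_t),np.sin(ang_t),0]); z=m*np.sin(tilt)-np.array([0,0,np.cos(tilt)])
    x=m*np.cos(tilt)+np.array([0,0,np.sin(tilt)]); return np.c_[x,np.cross(z,x),z]
def placeR(psi,phi):  # psi world heading of tool, phi pitch below horizontal
    r=np.array([np.cos(psi),np.sin(psi),0]); Z=np.array([0,0,1.]); z=r*np.cos(phi)-Z*np.sin(phi); x=-r*np.sin(phi)-Z*np.cos(phi)
    return np.c_[x,np.cross(z,x),z]
def go(pos,R,show=True):
    s=ctrl.read_state(); d=(np.array(pos)-s['eef_pos'])*100; w=Rn.from_matrix(R@Rn.from_rotvec(s['ee_rot']).as_matrix().T).as_rotvec()
    n=int(np.ceil(max(np.linalg.norm(d)/4,np.linalg.norm(w)/.12)))
    print('tcp',np.round(s['eef_pos'],4),'q',np.round(s['joint_positions'],2),'t',round(float(s['t']),1),'\n total cm',np.round(d,2),'rad',np.round(w,3),'rows',n,'per',np.round(d/n,2),np.round(w/n,4))
E
python3 - <<'E'
from h import *
t=np.array([-.019,.139]); a=np.arctan2(t[1],t[0]); R=pickR(a,.733); g=np.array([.429,-.0845,.0183])
print(a,R.round(3)); go(g-R[:,2]*.11,R)
E
```

```text
1.7066450680566885 [[ 0.101 -0.991  0.091]
 [-0.736 -0.135 -0.663]
 [ 0.669  0.    -0.743]]
tcp [ 0.5577 -0.0105  0.1906] q [-0.03  0.02 -1.03 -0.52  0.03 -0.01] t 4.8 
 total cm [-13.87  -0.11  -9.06] rad [-1.464  1.277  1.208] rows 20 per [-0.69 -0.01 -0.45] [-0.0732  0.0638  0.0604]
```

Request:
apply_moves(travel=[[-0.7, 0, 0], [-0.7, 0, 0], [-0.7, 0, 0], [-0.7, 0, 0], [-0.7, 0, 0], [-0.7, 0, 0], [-0.7, 0, 0], [-0.7, 0, 0], [-0.7, 0, 0], [-0.7, 0, 0]], angular=[[-0.073, 0.064, 0.06], [-0.073, 0.064, 0.06], [-0.073, 0.064, 0.06], [-0.073, 0.064, 0.06], [-0.073, 0.064, 0.06], [-0.073, 0.064, 0.06], [-0.073, 0.064, 0.06], [-0.073, 0.064, 0.06], [-0.073, 0.064, 0.06], [-0.073, 0.064, 0.06]], grip=[0, 0, 0, 0, 0, 0, 0, 0, 0, 0])

```text
t: 5.65
eef_pos: [0.4863, -0.01, 0.2009]
ee_rot: [-1.189, 2.519, -0.454]
contact_force: [0.2, 0.4, 0.2]
finger_gap: 0.0856
gripper_force: 0.0
```

Request:
apply_moves(travel=[[-0.7, 0, 0], [-0.7, 0, 0], [-0.7, 0, 0], [-0.7, 0, 0], [-0.7, 0, 0], [-0.7, 0, 0], [-0.7, 0, 0], [-0.7, 0, 0], [-0.7, 0, 0], [-0.7, 0, 0]], angular=[[-0.073, 0.064, 0.06], [-0.073, 0.064, 0.06], [-0.073, 0.064, 0.06], [-0.073, 0.064, 0.06], [-0.073, 0.064, 0.06], [-0.073, 0.064, 0.06], [-0.073, 0.064, 0.06], [-0.073, 0.064, 0.06], [-0.073, 0.064, 0.06], [-0.073, 0.064, 0.06]], grip=[0, 0, 0, 0, 0, 0, 0, 0, 0, 0])

```text
t: 6.48
eef_pos: [0.4169, -0.009, 0.1998]
ee_rot: [1.929, -1.697, 0.735]
contact_force: [-0.0, 0.1, -0.2]
finger_gap: 0.0857
gripper_force: 0.0
```

Request:
apply_moves(travel=[[0, 0, 0], [0, 0, 0], [0, 0, 0]], angular=[[0, 0, 0], [0, 0, 0], [0, 0, 0]], grip=[0, 0, 0])

```text
t: 6.73
eef_pos: [0.4168, -0.0092, 0.1973]
ee_rot: [1.928, -1.703, 0.733]
contact_force: [0.4, -0.2, -1.3]
finger_gap: 0.0848
gripper_force: 0.0
```

Run:
```python
from h import *
a=1.7066; R=pickR(a,.733); g=np.array([.429,-.0845,.0183]); go(g-R[:,2]*.11,R)
s=ctrl.read_state(); print(np.round(Rn.from_rotvec(s['ee_rot']).as_matrix(),3).tolist())
im,p=shot('wrist','w2.png')
print([(np.round(d['box']).tolist(),round(d['confidence'],2)) for d in ctrl.spot_in('wrist','ant_a')])
u=np.array([-.135,.991,0]); print(proj(p,g),proj(p,g-u*.053),proj(p,g+u*.1-[0,0,.008]))
```

```text
tcp [ 0.4168 -0.0092  0.1973] q [ 0.45  0.25 -0.29  1.3  -0.68 -1.15] t 6.7 
 total cm [ 0.23 -0.24 -9.73] rad [-0.012  0.005  0.01 ] rows 3 per [ 0.08 -0.08 -3.24] [-0.0041  0.0016  0.0033]
[[0.09, -0.992, 0.088], [-0.745, -0.126, -0.655], [0.66, -0.006, -0.751]]
[([250.0, 165.0, 294.0, 338.0], 0.66)]
[273.83686403 233.56447628] [273.48098788 189.41267141] [274.70253438 333.4177966 ]
```

View pics/w2.png

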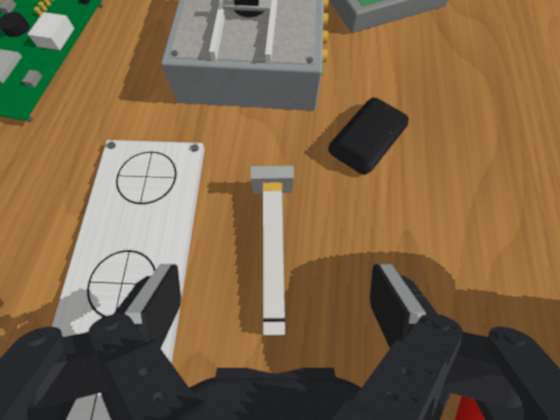

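The gripper is over antenna 2: yellow band at (273,187), tip at (274,325). The predicted projection matches within 3 px. Descending.

Request:
apply_moves(travel=[[0.1, -0.1, -3.2], [0.1, -0.1, -3.2], [0.1, -0.1, -3.2], [0.27, -2, -2.2], [0.27, -2, -2.2], [0.27, -2, -2.2], [0.1, -0.8, -0.9], [0, 0, 0], [0, 0, 0], [0, 0, 0]], angular=[[-0.004, 0, 0.003], [-0.004, 0.002, 0.003], [-0.004, 0.002, 0.003], [0, 0, 0], [0, 0, 0], [0, 0, 0], [0, 0, 0], [0, 0, 0], [0, 0, 0], [0, 0, 0]], grip=[0, 0, 0, 0, 0, 0, 0, 0, 0, 0])

```text
t: 7.67
eef_pos: [0.429, -0.08, 0.0253]
ee_rot: [1.928, -1.681, 0.74]
contact_force: [-0.3, -0.4, 0.7]
finger_gap: 0.0856
gripper_force: 0.0
```

Run:
```python
from h import *
a=1.7066; R=pickR(a,.733); g=np.array([.429,-.0845,.0183]); go(g+R[:,2]*.01,R)
```

```text
tcp [ 0.429  -0.08    0.0253] q [ 0.29  0.47 -0.55  0.69 -0.72 -1.36] t 7.7 
 total cm [ 0.09 -1.11 -1.44] rad [ 0.002 -0.002 -0.   ] rows 1 per [ 0.09 -1.11 -1.44] [ 0.002  -0.0021 -0.0001]
```

Request:
apply_moves(travel=[[0.05, -0.5, -0.7], [0.05, -0.5, -0.6], [0, 0, 0], [0, 0, 0], [0, 0, 0], [0, 0, 0], [0, 0, 0], [0, 0, 0], [0, 0, 0], [0, 0, 0]], angular=[[0, 0, 0], [0, 0, 0], [0, 0, 0], [0, 0, 0], [0, 0, 0], [0, 0, 0], [0, 0, 0], [0, 0, 0], [0, 0, 0], [0, 0, 0]], grip=[0, 0, 0, 120, 180, 255, 255, 255, 255, 255], squeeze=90)

```text
t: 8.5
eef_pos: [0.4296, -0.09, 0.0117]
ee_rot: [1.929, -1.679, 0.74]
contact_force: [-1.0, 2.6, 4.2]
finger_gap: 0.0181
gripper_force: 87.7
```

Request:
apply_moves(travel=[[0, 0, 0], [0, 0, 0], [0, 0, 0], [0, 0, 0]], angular=[[0, 0, 0], [0, 0, 0], [0, 0, 0], [0, 0, 0]], grip=[255, 255, 255, 255])

```text
t: 8.83
eef_pos: [0.4296, -0.09, 0.0117]
ee_rot: [1.929, -1.679, 0.74]
contact_force: [-1.0, 4.6, 5.3]
finger_gap: 0.0182
gripper_force: 87.8
```

Run:
```python
from h import *
R=placeR(-.235,.65); go([.588-.05,-.140+.012,.20],R)
im,p=shot('wrist','w3.png')
```

```text
tcp [ 0.4296 -0.09    0.0117] q [ 0.27  0.49 -0.57  0.63 -0.73 -1.39] t 8.8 
 total cm [10.84 -3.8  18.83] rad [ 1.261 -1.396 -1.428] rows 20 per [ 0.54 -0.19  0.94] [ 0.063  -0.0698 -0.0714]
```

View pics/w3.png

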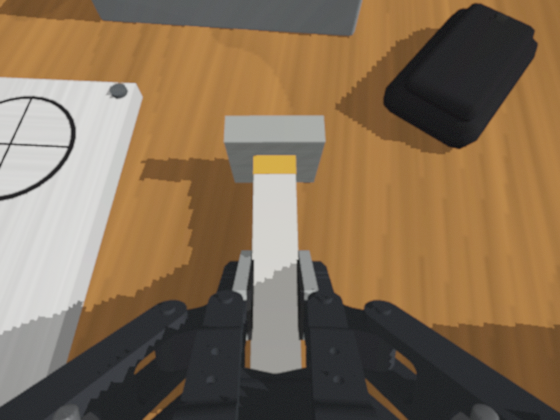

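Antenna 2 is gripped squarely on the mast. Lifting and turning it upright towards the right circle.

Request:
apply_moves(travel=[[0, 0, 2], [0, 0, 3], [0, 0, 3], [0, 0, 3], [0, 0, 3], [0.83, -0.26, 0], [0.83, -0.26, 0], [0.83, -0.26, 0], [0.83, -0.26, 0], [0.83, -0.26, 0]], angular=[[0, 0, 0], [0, 0, 0], [0, 0, 0], [0, 0, 0], [0, 0, 0], [0.063, -0.07, -0.071], [0.063, -0.07, -0.071], [0.063, -0.07, -0.071], [0.063, -0.07, -0.071], [0.063, -0.07, -0.071]], grip=[255, 255, 255, 255, 255, 255, 255, 255, 255, 255])

```text
t: 9.72
eef_pos: [0.4701, -0.1031, 0.1504]
ee_rot: [1.683, -2.405, 0.73]
contact_force: [-0.6, 0.2, -4.0]
finger_gap: 0.018
gripper_force: 88.3
```

Request:
apply_moves(travel=[[0.83, -0.26, 0], [0.83, -0.26, 0], [0.83, -0.26, 0], [0.83, -0.26, 0], [0.83, -0.26, 0], [0.83, -0.26, 0], [0.83, -0.26, 0], [0.83, -0.26, 0], [0.83, -0.26, 0], [0.83, -0.26, 0]], angular=[[0.063, -0.07, -0.071], [0.063, -0.07, -0.071], [0.063, -0.07, -0.071], [0.063, -0.07, -0.071], [0.063, -0.07, -0.071], [0.063, -0.07, -0.071], [0.063, -0.07, -0.071], [0.063, -0.07, -0.071], [0.063, -0.07, -0.071], [0.063, -0.07, -0.071]], grip=[255, 255, 255, 255, 255, 255, 255, 255, 255, 255])

```text
t: 10.55
eef_pos: [0.552, -0.1294, 0.1495]
ee_rot: [-0.353, 2.493, -0.342]
contact_force: [-0.2, -0.9, -3.7]
finger_gap: 0.0185
gripper_force: 88.3
```

Request:
apply_moves(travel=[[0.83, -0.26, 0], [0.83, -0.26, 0], [0.83, -0.26, 0], [0.83, -0.26, 0], [0.83, -0.26, 0], [0, 0, 0], [0, 0, 0], [0, 0, 0]], angular=[[0.063, -0.07, -0.071], [0.063, -0.07, -0.071], [0.063, -0.07, -0.071], [0.063, -0.07, -0.071], [0.063, -0.07, -0.071], [0, 0, 0], [0, 0, 0], [0, 0, 0]], grip=[255, 255, 255, 255, 255, 255, 255, 255])

```text
t: 11.22
eef_pos: [0.5941, -0.142, 0.1498]
ee_rot: [0.253, 2.209, -0.135]
contact_force: [0.7, -0.0, -2.7]
finger_gap: 0.0181
gripper_force: 88.3
```

Run:
```python
from h import *
R=placeR(-.234,.65); go([.5957,-.142,.076],R); s=ctrl.read_state(); print(s['contact_force'],s['finger_gap'],s['gripper_force'])
im,p=shot('wrist','w4.png'); shot('scene','s4.png')
a=cv2.imread('pics/s4.png')[120:320,150:350]; b=cv2.imread('pics/w4.png'); b=cv2.resize(b,(400,300)); cv2.imwrite('pics/c4.png',np.hstack([cv2.resize(a,(300,300)),b]))
```

```text
tcp [ 0.5941 -0.142   0.1498] q [-0.23  0.17 -0.87 -0.39 -0.   -0.01] t 11.2 
 total cm [ 0.16  0.   -7.38] rad [ 0.007 -0.001 -0.003] rows 2 per [ 0.08  0.   -3.69] [ 0.0034 -0.0007 -0.0014]
[ 0.69395409 -0.03601551 -2.74412928] 0.018138390680128527 88.29010963439941
```

View pics/c4.png

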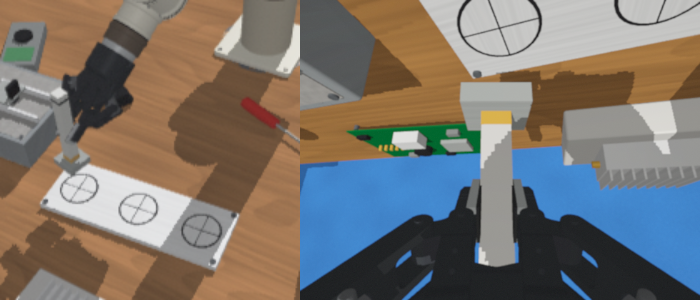

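The wrist view shows the antenna not slipped, and the scene view shows it hanging upright over the right circle. Lowering.

Request:
apply_moves(travel=[[0.08, 0, -2.2], [0.08, 0, -2.2], [0, 0, -1.6], [0, 0, -0.4], [0, 0, 0], [0, 0, 0]], angular=[[0.0035, 0, -0.0015], [0.0035, 0, -0.0015], [0, 0, 0], [0, 0, 0], [0, 0, 0], [0, 0, 0]], grip=[255, 255, 255, 255, 255, 255])

```text
t: 11.82
eef_pos: [0.5974, -0.1424, 0.0881]
ee_rot: [0.261, 2.204, -0.128]
contact_force: [-0.1, -0.3, -1.7]
finger_gap: 0.0182
gripper_force: 88.3
```

Request:
apply_moves(travel=[[0, 0, -0.3], [0, 0, -0.2], [0, 0, 0]], angular=[[0, 0, 0], [0, 0, 0], [0, 0, 0]], grip=[255, 255, 255])

```text
t: 12.07
eef_pos: [0.597, -0.1423, 0.083]
ee_rot: [0.262, 2.204, -0.128]
contact_force: [-0.4, 0.1, -3.5]
finger_gap: 0.0181
gripper_force: 88.3
```

Run:
```python
from h import *
R=placeR(-.234,.65); go([.5957,-.142,.076],R)
im,p=shot('top','t5.png'); q=cam('scene'); shot('scene','s5.png')
a=cv2.imread('pics/s5.png')[170:270,190:290]; b=cv2.imread('pics/t5.png')[140:220,300:400]
cv2.imwrite('pics/c5.png',np.hstack([cv2.resize(a,(400,400),interpolation=2),cv2.resize(b,(400,320),interpolation=2).copy() if 0 else cv2.resize(cv2.imread('pics/t5.png')[140:240,300:400],(400,400),interpolation=2)]))
```

```text
tcp [ 0.597  -0.1423  0.083 ] q [-0.23  0.37 -0.93 -0.65 -0.    0.  ] t 12.1 
 total cm [-0.13  0.03 -0.7 ] rad [-0.     0.004  0.002] rows 1 per [-0.13  0.03 -0.7 ] [-0.0005  0.0044  0.0016]
```

View pics/c5.png

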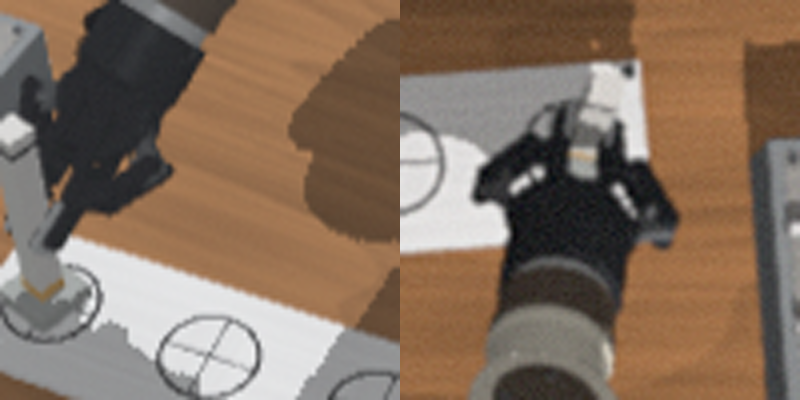

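Foot hangs just above the circle, nearly centred at (45,305) in the left crop against the circle centre at about (47,300). Creeping down to contact.

Request:
apply_moves(travel=[[-0.1, 0, -0.2], [0, 0, -0.2], [0, 0, -0.1]], angular=[[0, 0, 0], [0, 0, 0], [0, 0, 0]], grip=[255, 255, 255])

```text
t: 12.42
eef_pos: [0.5962, -0.1425, 0.0782]
ee_rot: [0.262, 2.203, -0.129]
contact_force: [-4.2, 0.5, 6.0]
finger_gap: 0.0183
gripper_force: 89.5
```

Request:
apply_moves(travel=[[0, 0, -0.1], [0, 0, 0]], angular=[[0, 0, 0], [0, 0, 0]], grip=[255, 255])

```text
t: 12.58
eef_pos: [0.5969, -0.1426, 0.0782]
ee_rot: [0.262, 2.201, -0.129]
contact_force: [-3.9, 0.4, 5.6]
finger_gap: 0.0183
gripper_force: 89.4
```

Request:
apply_moves(travel=[[0, 0, -0.1], [0, 0, 0]], angular=[[0, 0, 0], [0, 0, 0]], grip=[255, 255])

```text
t: 12.75
eef_pos: [0.5975, -0.1427, 0.0782]
ee_rot: [0.261, 2.199, -0.129]
contact_force: [-4.3, 0.5, 8.0]
finger_gap: 0.018
gripper_force: 89.8
```

Request:
apply_moves(travel=[[0, 0, 0.05], [0, 0, 0], [0, 0, 0], [0, 0, 0], [0, 0, 0], [0, 0, 0], [0, 0, 0]], angular=[[0, 0, 0], [0, 0, 0], [0, 0, 0], [0, 0, 0], [0, 0, 0], [0, 0, 0], [0, 0, 0]], grip=[220, 190, 150, 100, 50, 0, 0])

```text
t: 13.33
eef_pos: [0.5956, -0.1422, 0.0756]
ee_rot: [0.262, 2.206, -0.128]
contact_force: [0.1, 0.8, 0.7]
finger_gap: 0.0805
gripper_force: 0.0
```

Request:
apply_moves(travel=[[-1.0, 0.24, 0.8], [-1.5, 0.36, 1.2], [-2.3, 0.55, 1.8], [-2.3, 0.55, 1.8], [-2.3, 0.55, 1.8], [0, 0, 0], [0, 0, 0]], angular=[[0, 0, 0], [0, 0, 0], [0, 0, 0], [0, 0, 0], [0, 0, 0], [0, 0, 0], [0, 0, 0]], grip=[0, 0, 0, 0, 0, 0, 0])

```text
t: 13.92
eef_pos: [0.5017, -0.1197, 0.1521]
ee_rot: [0.261, 2.201, -0.129]
contact_force: [0.4, -0.6, 0.3]
finger_gap: 0.0854
gripper_force: 0.0
```

Run:
```python
from h import *
shot('wrist','w6.png'); im,p=shot('top','t6.png'); 
for l in('ant_a',): print('top',[(np.round(d['box']).tolist(),round(d['confidence'],2)) for d in ctrl.spot_in('top',l)],'wrist',[(np.round(d['box']).tolist(),round(d['confidence'],2)) for d in ctrl.spot_in('wrist',l)])
im,q=shot('scene','s6.png'); print('scene',[(np.round(d['box']).tolist(),round(d['confidence'],2)) for d in ctrl.spot_in('scene','ant_a')])
sp=np.array([.588,-.14,.012]); print('top foot/tip exp',proj(p,sp),proj(p,sp+[0,0,.17]),'scene',proj(q,sp),proj(q,sp+[0,0,.17]))
a=cv2.resize(cv2.imread('pics/t6.png')[140:290,110:380],(0,0),fx=1.4,fy=1.4); b=cv2.resize(cv2.imread('pics/s6.png')[130:330,150:440],(0,0),fx=1.4,fy=1.4); w=cv2.resize(cv2.imread('pics/w6.png'),(400,300))
C=np.zeros((600,800,3),np.uint8); C[:a.shape[0],:a.shape[1]]=a; C[:300,400:]=w; C[310:310+b.shape[0],:b.shape[1]]=b; cv2.imwrite('pics/c6.png',C)
```

```text
top [([120.0, 183.0, 187.0, 210.0], 0.96), ([136.0, 239.0, 197.0, 278.0], 0.88), ([336.0, 156.0, 357.0, 190.0], 0.82)] wrist [([246.0, 109.0, 301.0, 329.0], 0.66)]
scene [([188.0, 199.0, 213.0, 252.0], 0.86), ([351.0, 281.0, 423.0, 312.0], 0.86), ([180.0, 228.0, 309.0, 300.0], 0.74), ([109.0, 147.0, 203.0, 232.0], 0.61), ([361.0, 225.0, 418.0, 274.0], 0.56)]
top foot/tip exp [343.36141015 177.31962248] [351.05321216 162.54904438] scene [201.85635617 244.09664766] [192.55018041 202.02582362]
```

View pics/c6.png

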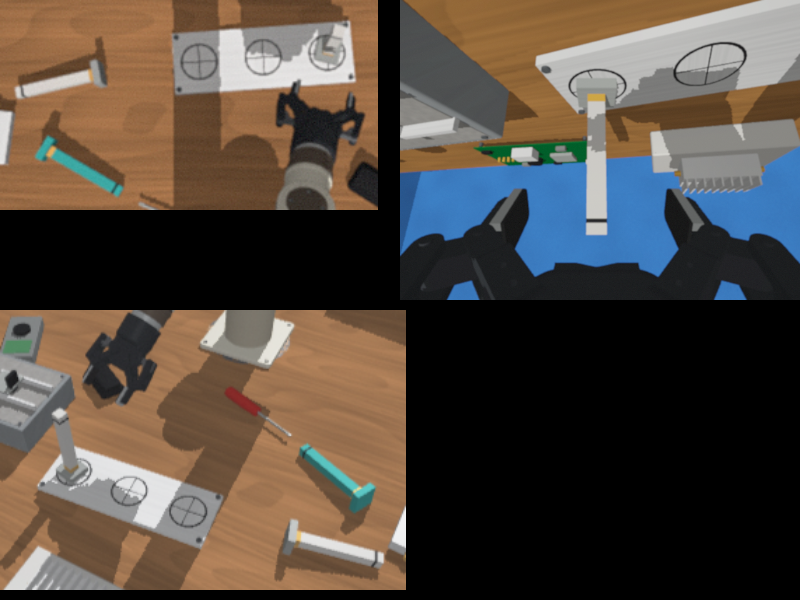

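Antenna 2 stands on the right circle, seen in both the top and scene views. A numeric check of its offset with the wrist camera, and planning for antenna 1.

Run:
```python
from h import *
p=cam('wrist'); s=np.array([.588,-.14,.012])
def box(c,psi=-.234):
    r=np.array([np.cos(psi),np.sin(psi),0]);l=np.array([-r[1],r[0],0]); P=[]
    for h,w in((0,.023),(.014,.023),(.17,.01)):
        for i in(-1,1):
            for j in(-1,1): P.append(proj(p,c+r*i*w+l*j*w+[0,0,h]))
    P=np.array(P); return P.min(0).round(1),P.max(0).round(1)
for d in([0,0,0],[.01,0,0],[0,.01,0]): print(box(s+d))
# plate circles refined: spot projection & ellipse fit
im=cv2.imread('pics/w6.png'); ov=im.copy()
for c in([.588,-.14,.012],[.577,-.014,.012]):
    pts=np.array([proj(p,np.array(c)+.036*np.array([np.cos(k),np.sin(k),0])) for k in np.arange(0,6.3,.1)]).astype(np.int32); cv2.polylines(ov,[pts],False,(0,0,255),1)
cv2.imwrite('pics/c7.png',cv2.resize(ov[20:190,150:550],None,fx=2,fy=2,interpolation=2))
# ant1
t=np.array([-.030,.135]); t/=np.linalg.norm(t); a=np.arctan2(t[1],t[0]); g=np.array([.537,.317])+.053*t; g=np.r_[g,.0183]; R=pickR(a,.733); print(a,g,R[:,2]); go(g-R[:,2]*.09,R)
```

```text
(array([245.2, 110.1]), array([302.9, 334.7]))
(array([249.1, 117. ]), array([304.8, 334.1]))
(array([257.3, 108.3]), array([315.4, 334.8]))
1.7894652726688385 [0.52550269 0.36873791 0.0183    ] [ 0.14514864 -0.65316886 -0.74317044]
tcp [ 0.5019 -0.1198  0.1483] q [-0.23  0.   -1.07 -0.43 -0.    0.  ] t 14.2 
 total cm [ 1.06 54.73 -6.31] rad [-1.332  1.353  1.483] rows 21 per [ 0.05  2.61 -0.3 ] [-0.0634  0.0644  0.0706]
```

View pics/c7.png

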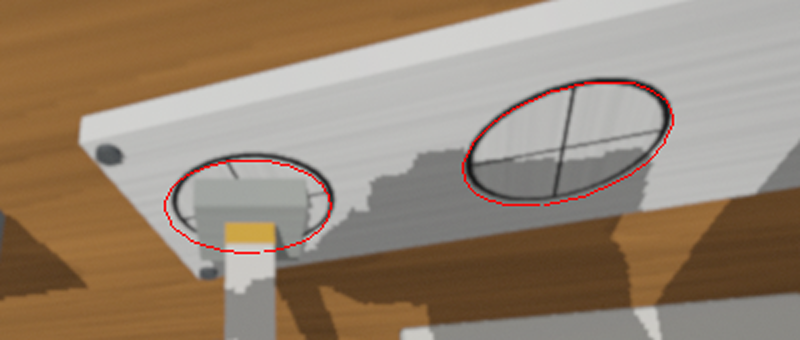

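The foot's predicted box matches within 1–2 px and the drawn circle is off by about 3 mm, so it is well within tolerance. Now antenna 1.

Request:
apply_moves(travel=[[-0.3, 2.5, 0.5], [-0.3, 2.5, 0.5], [-0.3, 2.5, 0.5], [-0.3, 2.5, 0.5], [-0.3, 2.5, 0.5], [0, 2.5, 0.5], [0, 2.5, 0.5], [0, 2.5, 0.5], [0, 2.5, 0.5], [0, 2.5, 0.5]], angular=[[-0.061, 0.062, 0.068], [-0.061, 0.062, 0.068], [-0.061, 0.062, 0.068], [-0.061, 0.062, 0.068], [-0.061, 0.062, 0.068], [-0.061, 0.062, 0.068], [-0.061, 0.062, 0.068], [-0.061, 0.062, 0.068], [-0.061, 0.062, 0.068], [-0.061, 0.062, 0.068]], grip=[0, 0, 0, 0, 0, 0, 0, 0, 0, 0])

```text
t: 15.05
eef_pos: [0.4868, 0.1318, 0.1992]
ee_rot: [-0.98, 2.587, -0.544]
contact_force: [2.1, -0.3, -1.3]
finger_gap: 0.085
gripper_force: 0.0
```

Request:
apply_moves(travel=[[0.2, 2.5, 0], [0.2, 2.5, 0], [0.2, 2.5, 0], [0.2, 2.5, 0], [0.2, 2.5, 0], [0.2, 2.5, 0], [0.2, 2.5, 0], [0.2, 2.5, 0], [0.2, 2.5, 0], [0.2, 2.5, 0]], angular=[[-0.061, 0.062, 0.068], [-0.061, 0.062, 0.068], [-0.061, 0.062, 0.068], [-0.061, 0.062, 0.068], [-0.061, 0.062, 0.068], [-0.061, 0.062, 0.068], [-0.061, 0.062, 0.068], [-0.061, 0.062, 0.068], [-0.061, 0.062, 0.068], [-0.061, 0.062, 0.068]], grip=[0, 0, 0, 0, 0, 0, 0, 0, 0, 0])

```text
t: 15.88
eef_pos: [0.5069, 0.3815, 0.1973]
ee_rot: [1.953, -1.856, 0.772]
contact_force: [1.2, 0.8, 0.1]
finger_gap: 0.0854
gripper_force: 0.0
```

Request:
apply_moves(travel=[[0, 2.3, -1], [0, 2.3, -1], [0, 0, 0], [0, 0, 0]], angular=[[-0.061, 0.062, 0.068], [-0.061, 0.062, 0.068], [0, 0, 0], [0, 0, 0]], grip=[0, 0, 0, 0])

```text
t: 16.22
eef_pos: [0.5054, 0.4242, 0.1686]
ee_rot: [2.009, -1.591, 0.765]
contact_force: [0.3, -1.5, 0.3]
finger_gap: 0.0854
gripper_force: 0.0
```

Run:
```python
from h import *
a=1.7895; g=np.array([.5255,.3687,.0183]); R=pickR(a,.733); go(g-R[:,2]*.09,R)
im,p=shot('wrist','w8.png'); t=np.array([np.cos(a),np.sin(a),0])
print([(np.round(d['box']).tolist(),round(d['confidence'],2)) for d in ctrl.spot_in('wrist','ant_a')],proj(p,g),proj(p,g-.053*t),proj(p,g+.1*t-[0,0,.008]))
print([(np.round(d['box']).tolist(),round(d['confidence'],2)) for d in ctrl.spot_in('scene','ant_a')])
```

```text
tcp [0.5054 0.4242 0.1686] q [ 0.93  1.1   1.11  2.13 -0.53 -0.72] t 16.2 
 total cm [ 0.7   0.32 -8.34] rad [ 0.011 -0.014 -0.006] rows 3 per [ 0.23  0.11 -2.78] [ 0.0037 -0.0046 -0.0022]
[([244.0, 165.0, 291.0, 354.0], 0.74), ([408.0, 180.0, 490.0, 311.0], 0.71)] [265.52878534 244.60498467] [266.48542678 195.85494744] [263.46464188 357.59762957]
[([188.0, 199.0, 213.0, 252.0], 0.86), ([351.0, 281.0, 423.0, 312.0], 0.86), ([180.0, 228.0, 309.0, 300.0], 0.74), ([109.0, 147.0, 203.0, 232.0], 0.61), ([361.0, 225.0, 418.0, 274.0], 0.56)]
```

Run:
```python
from h import *
p=cam('wrist')
for f in('w2.png','w8.png'):
    im=cv2.imread('pics/'+f); h=cv2.cvtColor(im,cv2.COLOR_BGR2HSV); m=cv2.inRange(h,(18,120,120),(32,255,255)); m[:, :200]=0; m[:,340:]=0; m[:140]=0;m[260:]=0
    ys,xs=np.nonzero(m); print(f,len(ys),xs.mean(),ys.mean())
X=onz(p,xs.mean(),ys.mean(),.0225); print(X)
```

```text
w2.png 145 271.82068965517243 186.05517241379312
w8.png 163 266.4601226993865 188.41717791411043
[0.54314506 0.30436068 0.0225    ]
```

Request:
apply_moves(travel=[[0.3, 0, -2.8], [0.3, 0, -2.8], [0.4, 0, -2.8], [0, 0, 0], [0.4, -2, -2.2], [0.4, -2, -2.2], [0.2, -1, -1.2], [0, 0, 0], [0, 0, 0]], angular=[[0.004, -0.005, -0.002], [0.004, -0.005, -0.002], [0.004, -0.005, -0.002], [0, 0, 0], [0, 0, 0], [0, 0, 0], [0, 0, 0], [0, 0, 0], [0, 0, 0]], grip=[0, 0, 0, 0, 0, 0, 0, 0, 0])

```text
t: 17.12
eef_pos: [0.5275, 0.3726, 0.0453]
ee_rot: [2.016, -1.633, 0.775]
contact_force: [-0.2, 0.5, 0.4]
finger_gap: 0.0855
gripper_force: 0.0
```

Run:
```python
from h import *
a=1.7895; g=np.array([.5285,.365,.0183]); R=pickR(a,.733); go(g+R[:,2]*.01,R)
```

```text
tcp [0.5275 0.3726 0.0453] q [ 0.87  1.03  0.66  1.69 -0.56 -0.77] t 17.1 
 total cm [ 0.25 -1.41 -3.44] rad [-0.015  0.013  0.003] rows 1 per [ 0.25 -1.41 -3.44] [-0.0155  0.0131  0.0031]
```

Request:
apply_moves(travel=[[0.1, -0.5, -1.2], [0.1, -0.5, -1.2], [0.05, -0.4, -1], [0, 0, 0], [0, 0, 0]], angular=[[-0.015, 0.013, 0.003], [0, 0, 0], [0, 0, 0], [0, 0, 0], [0, 0, 0]], grip=[0, 0, 0, 0, 0])

```text
t: 17.53
eef_pos: [0.5291, 0.3598, 0.0072]
ee_rot: [2.011, -1.607, 0.771]
contact_force: [0.1, -0.3, 0.7]
finger_gap: 0.0857
gripper_force: 0.0
```

Run:
```python
from h import *
a=1.7895; g=np.array([.5285,.365,.0183]); R=pickR(a,.733); go(g+R[:,2]*.01,R)
im,p=shot('wrist'); h=cv2.cvtColor(im,cv2.COLOR_RGB2HSV); m=cv2.inRange(h,(18,120,120),(32,255,255)); m[:,:200]=0; m[:,340:]=0; m[300:]=0
ys,xs=np.nonzero(m); print(len(ys),xs.mean(),ys.mean())
```

```text
tcp [0.5291 0.3598 0.0072] q [ 0.86  1.06  0.62  1.62 -0.57 -0.79] t 17.5 
 total cm [ 0.08 -0.13  0.37] rad [ 0.002 -0.003 -0.002] rows 1 per [ 0.08 -0.13  0.37] [ 0.0024 -0.0026 -0.0025]
768 279.7239583333333 158.5546875
```

Request:
apply_moves(travel=[[0.1, -0.1, 0.35], [0, 0, 0], [0, 0, 0], [0, 0, 0], [0, 0, 0], [0, 0, 0], [0, 0, 0], [0, 0, 0], [0, 0, 0], [0, 0, 0]], angular=[[0, 0, 0], [0, 0, 0], [0, 0, 0], [0, 0, 0], [0, 0, 0], [0, 0, 0], [0, 0, 0], [0, 0, 0], [0, 0, 0], [0, 0, 0]], grip=[0, 120, 180, 255, 255, 255, 255, 255, 255, 255], squeeze=90)

```text
t: 18.42
eef_pos: [0.5298, 0.3581, 0.0103]
ee_rot: [2.01, -1.607, 0.77]
contact_force: [-2.1, 0.3, 2.6]
finger_gap: 0.018
gripper_force: 87.8
```

Run:
```python
from h import *
sp=np.array([.565,.112]); psi=np.arctan2(sp[1],sp[0]); R=placeR(psi,.65); print(psi); r=np.array([np.cos(psi),np.sin(psi)])
go([*(sp+.008*r),.15],R); s=ctrl.read_state(); print(s['finger_gap'],s['gripper_force'],s['contact_force'])
im,p=shot('wrist','w9.png'); h=cv2.cvtColor(im,cv2.COLOR_RGB2HSV); m=cv2.inRange(h,(18,120,120),(32,255,255)); m[:,:200]=0; m[:,340:]=0; m[300:]=0
ys,xs=np.nonzero(m); print(len(ys),xs.mean(),ys.mean())
im=cv2.imread('pics/w3.png'); h=cv2.cvtColor(im,cv2.COLOR_BGR2HSV); m=cv2.inRange(h,(18,120,120),(32,255,255)); m[:,:200]=0; m[:,340:]=0; m[300:]=0
ys,xs=np.nonzero(m); print(len(ys),xs.mean(),ys.mean())
```

```text
0.1956931440617864
tcp [0.5298 0.3581 0.0103] q [ 0.85  1.06  0.62  1.63 -0.57 -0.79] t 18.4 
 total cm [  4.3  -24.46  13.97] rad [ 1.51  -0.987 -1.188] rows 19 per [ 0.23 -1.29  0.74] [ 0.0795 -0.0519 -0.0625]
0.018027750065241512 87.84031583183719 [-2.09754592  0.31638455  2.56820081]
747 276.68674698795184 164.3975903614458
771 274.02464332036317 163.57846952010377
```

Request:
apply_moves(travel=[[0, 0, 2], [0, 0, 3], [0, -0.2, 3], [0, -0.5, 2], [0.2, -1.2, 1], [0.2, -1.2, 1], [0.2, -1.2, 1], [0.2, -1.2, 1], [0.2, -1.2, 0], [0.2, -1.2, 0]], angular=[[0, 0, 0], [0, 0, 0], [0, 0, 0], [0, 0, 0], [0.0755, -0.0494, -0.0594], [0.0755, -0.0494, -0.0594], [0.0755, -0.0494, -0.0594], [0.0755, -0.0494, -0.0594], [0.0755, -0.0494, -0.0594], [0.0755, -0.0494, -0.0594]], grip=[255, 255, 255, 255, 255, 255, 255, 255, 255, 255])

```text
t: 19.3
eef_pos: [0.5425, 0.2785, 0.1508]
ee_rot: [1.859, -2.42, 0.626]
contact_force: [0.3, 0.9, -4.1]
finger_gap: 0.0184
gripper_force: 88.0
```

Request:
apply_moves(travel=[[0.2, -1.2, 0], [0.2, -1.2, 0], [0.2, -1.2, 0], [0.2, -1.2, 0], [0.2, -1.2, 0], [0.2, -1.2, 0], [0.2, -1.2, 0], [0.2, -1.2, 0], [0.2, -1.2, 0], [0.2, -1.2, 0]], angular=[[0.0755, -0.0494, -0.0594], [0.0755, -0.0494, -0.0594], [0.0755, -0.0494, -0.0594], [0.0755, -0.0494, -0.0594], [0.0755, -0.0494, -0.0594], [0.0755, -0.0494, -0.0594], [0.0755, -0.0494, -0.0594], [0.0755, -0.0494, -0.0594], [0.0755, -0.0494, -0.0594], [0.0755, -0.0494, -0.0594]], grip=[255, 255, 255, 255, 255, 255, 255, 255, 255, 255])

```text
t: 20.13
eef_pos: [0.5605, 0.1572, 0.1494]
ee_rot: [-0.655, 2.385, -0.08]
contact_force: [1.0, -0.4, -3.8]
finger_gap: 0.0185
gripper_force: 88.0
```

Request:
apply_moves(travel=[[0.2, -1.2, 0], [0.2, -1.2, 0], [0.2, -1.2, 0], [0.2, -1.2, 0], [0, 0, 0], [0, 0, 0], [0, 0, 0]], angular=[[0.0755, -0.0494, -0.0594], [0.0755, -0.0494, -0.0594], [0.0755, -0.0494, -0.0594], [0.0755, -0.0494, -0.0594], [0, 0, 0], [0, 0, 0], [0, 0, 0]], grip=[255, 255, 255, 255, 255, 255, 255])

```text
t: 20.72
eef_pos: [0.5698, 0.111, 0.1496]
ee_rot: [-0.218, 2.214, 0.106]
contact_force: [0.4, -0.6, -3.1]
finger_gap: 0.0181
gripper_force: 88.4
```

```bash
cat > chk.py <<'E'
from h import *
sp=np.array([.565,.112]); psi=np.arctan2(sp[1],sp[0]); R=placeR(psi,.65); r=np.array([np.cos(psi),np.sin(psi)])
go([*(sp+.008*r),.0785],R); s=ctrl.read_state(); print(s['finger_gap'],s['gripper_force'],s['contact_force'])
im,p=shot('wrist','w10.png'); h=cv2.cvtColor(im,cv2.COLOR_RGB2HSV); m=cv2.inRange(h,(18,120,120),(32,255,255)); m[:,:200]=0; m[:,340:]=0; m[300:]=0
ys,xs=np.nonzero(m); print(len(ys),xs.mean(),ys.mean())
E
python3 chk.py
```

```text
tcp [0.5698 0.111  0.1496] q [ 0.19  0.12 -0.93 -0.4   0.   -0.  ] t 20.7 
 total cm [ 0.3   0.25 -7.11] rad [ 0.002 -0.001  0.   ] rows 2 per [ 0.15  0.13 -3.56] [ 0.0008 -0.0007  0.0002]
0.01811961749702694 88.36762410943265 [ 0.41379821 -0.62628857 -3.08975616]
808 274.40346534653463 168.22524752475246
```

Request:
apply_moves(travel=[[0.15, 0.12, -2.2], [0.15, 0.12, -2.2], [0, 0, -1.6], [0, 0, -0.4], [0, 0, 0], [0, 0, 0]], angular=[[0, 0, 0], [0, 0, 0], [0, 0, 0], [0, 0, 0], [0, 0, 0], [0, 0, 0]], grip=[255, 255, 255, 255, 255, 255])

```text
t: 21.27
eef_pos: [0.5741, 0.1142, 0.0869]
ee_rot: [-0.217, 2.21, 0.107]
contact_force: [1.0, -1.0, -3.7]
finger_gap: 0.0184
gripper_force: 88.3
```

Request:
apply_moves(travel=[[0, 0, -0.3], [0, 0, -0.2], [0, 0, 0]], angular=[[0, 0, 0], [0, 0, 0], [0, 0, 0]], grip=[255, 255, 255])

```text
t: 21.52
eef_pos: [0.5735, 0.1136, 0.0819]
ee_rot: [-0.216, 2.21, 0.107]
contact_force: [0.3, -0.2, -3.9]
finger_gap: 0.0186
gripper_force: 88.3
```

```bash
python3 chk.py
python3 - <<'E'
from h import *
q=cam('scene'); p=cam('top'); w=cam('wrist'); shot('scene','s10.png'); shot('top','t10.png')
def ov(f,p,c):
    im=cv2.imread('pics/'+f)
    return im
a=cv2.imread('pics/s10.png')[200:310,215:325]; b=cv2.imread('pics/w10.png')[60:260,160:400]
cv2.imwrite('pics/c10.png',np.hstack([cv2.resize(a,(400,400),interpolation=2),cv2.resize(b,(400,400),interpolation=2)]))
sp=np.array([.565,.112,.012]); print('spot in scene crop',(proj(q,sp)-[215,200])*400/110,'tip',(proj(q,sp+[0,0,.17])-[215,200])*400/110,'spot in w',proj(w,sp))
E
```

```text
tcp [0.5735 0.1136 0.0819] q [ 0.2   0.34 -1.   -0.69 -0.    0.  ] t 21.5 
 total cm [-0.07 -0.01 -0.34] rad [-0.     0.002  0.001] rows 1 per [-0.07 -0.01 -0.34] [-0.0001  0.0023  0.0008]
0.01861082324651974 88.28988075256348 [ 0.2529106  -0.22558711 -3.93112635]
759 276.29117259552044 163.6258234519104
spot in scene crop [253.33391414 262.1677899 ] tip [257.24012661 111.38475307] spot in w [273.6427098  131.47999039]
```

View pics/c10.png

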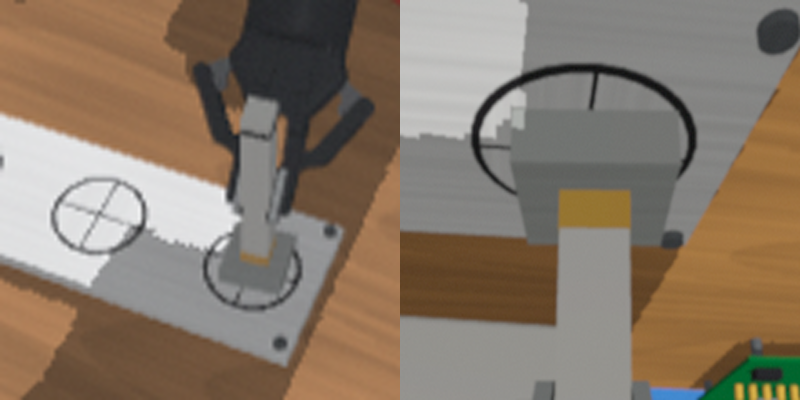

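Foot hovers about 3 mm above the left circle and is slightly outward of centre. I'll nudge it -x and set it down.

Request:
apply_moves(travel=[[-0.25, 0, 0], [0, 0, -0.2], [0, 0, -0.1], [0, 0, 0]], angular=[[0, 0, 0], [0, 0, 0], [0, 0, 0], [0, 0, 0]], grip=[255, 255, 255, 255])

```text
t: 22.0
eef_pos: [0.5703, 0.1135, 0.0777]
ee_rot: [-0.216, 2.212, 0.107]
contact_force: [0.8, -0.5, -3.6]
finger_gap: 0.018
gripper_force: 88.3
```

Request:
apply_moves(travel=[[0, 0, -0.1], [0, 0, 0]], angular=[[0, 0, 0], [0, 0, 0]], grip=[255, 255])

```text
t: 22.17
eef_pos: [0.571, 0.1136, 0.0775]
ee_rot: [-0.216, 2.21, 0.107]
contact_force: [-1.4, -0.3, -0.9]
finger_gap: 0.0184
gripper_force: 88.7
```

Request:
apply_moves(travel=[[0, 0, -0.1], [0, 0, 0]], angular=[[0, 0, 0], [0, 0, 0]], grip=[255, 255])

```text
t: 22.33
eef_pos: [0.5715, 0.1138, 0.0775]
ee_rot: [-0.216, 2.208, 0.107]
contact_force: [-2.8, -0.3, 3.3]
finger_gap: 0.0185
gripper_force: 89.2
```

Request:
apply_moves(travel=[[0, 0, 0], [0, 0, 0], [0, 0, 0], [0, 0, 0], [0, 0, 0], [0, 0, 0], [0, 0, 0]], angular=[[0, 0, 0], [0, 0, 0], [0, 0, 0], [0, 0, 0], [0, 0, 0], [0, 0, 0], [0, 0, 0]], grip=[220, 190, 150, 100, 50, 0, 0])

```text
t: 22.92
eef_pos: [0.5706, 0.1135, 0.076]
ee_rot: [-0.216, 2.212, 0.107]
contact_force: [0.6, 0.4, -0.0]
finger_gap: 0.0803
gripper_force: 0.0
```

Request:
apply_moves(travel=[[-1.0, -0.2, 0.8], [-1.5, -0.3, 1.2], [-2.3, -0.46, 1.8], [-2.3, -0.46, 1.8], [-2.3, -0.46, 1.8], [0, 0, 1], [0, 0, 0]], angular=[[0, 0, 0], [0, 0, 0], [0, 0, 0], [0, 0, 0], [0, 0, 0], [0, 0, 0], [0, 0, 0]], grip=[0, 0, 0, 0, 0, 0, 0])

```text
t: 23.5
eef_pos: [0.4868, 0.0968, 0.1718]
ee_rot: [-0.217, 2.217, 0.106]
contact_force: [0.3, 0.3, 1.3]
finger_gap: 0.0852
gripper_force: 0.0
```

Run:
```python
from h import *
w=cam('wrist'); shot('wrist','w11.png'); p=cam('top'); shot('top','t11.png')
print([(np.round(d['box']).tolist(),round(d['confidence'],2)) for d in ctrl.spot_in('top','ant_a')])
q=cam('scene'); shot('scene','s11.png'); print([(np.round(d['box']).tolist(),round(d['confidence'],2)) for d in ctrl.spot_in('scene','ant_a')])
print([(np.round(d['box']).tolist(),round(d['confidence'],2)) for d in ctrl.spot_in('wrist','ant_a')])
def box(p,c,psi):
    r=np.array([np.cos(psi),np.sin(psi),0]);l=np.array([-r[1],r[0],0]); P=[]
    for h,w in((0,.023),(.014,.023),(.17,.01)):
        for i in(-1,1):
            for j in(-1,1): P.append(proj(p,np.array(c)+r*i*w+l*j*w+[0,0,h]))
    P=np.array(P); return P.min(0).round(1),P.max(0).round(1)
for nm,c,psi in(('L',[.565,.112,.012],.196),('R',[.586,-.139,.012],-.234)): print(nm,'top',box(p,c,psi),'scene',box(q,c,psi),'wrist',box(w,c,psi))
U0=np.array([.494,-.367]); y=np.array([-.055,.9985]); 
a=cv2.resize(cv2.imread('pics/t11.png')[140:290,230:490],None,fx=1.5,fy=1.5); b=cv2.resize(cv2.imread('pics/s11.png')[130:330,95:345],None,fx=1.5,fy=1.5); C=np.zeros((320,790,3),np.uint8); C[:a.shape[0],:a.shape[1]]=a; C[:b.shape[0],400:400+b.shape[1]]=b; cv2.imwrite('pics/c11.png',C)
```

```text
[([335.0, 158.0, 359.0, 190.0], 0.97), ([241.0, 169.0, 261.0, 194.0], 0.88), ([138.0, 240.0, 196.0, 279.0], 0.63), ([388.0, 172.0, 478.0, 250.0], 0.52)]
[([363.0, 224.0, 418.0, 275.0], 0.89), ([277.0, 226.0, 295.0, 280.0], 0.78), ([185.0, 200.0, 212.0, 252.0], 0.77)]
[([249.0, 79.0, 304.0, 304.0], 0.65), ([1.0, 95.0, 3.0, 116.0], 0.54)]
L top (array([240.9, 166.1]), array([260.9, 194.4])) scene (array([274. , 226.7]), array([295.3, 281.2])) wrist (array([244.7,  79.5]), array([302.4, 299.8]))
R top (array([332.9, 158.5]), array([355.6, 188. ])) scene (array([187.7, 197.8]), array([214. , 252.8])) wrist (array([-163.8,   45. ]), array([  3.4, 297.8]))
```

View pics/c11.png

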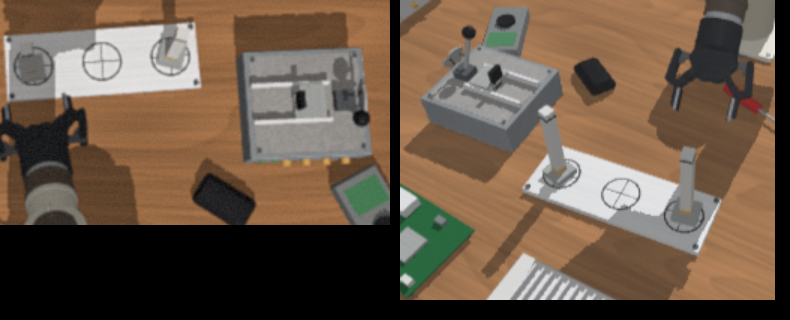

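Both antennas stand on their circles. Now the lever: moving high over the unit for a closer look.

```bash
cat >> h.py <<'E'
YAW=.055
def downR(yaw=YAW): # tool down, y along unit +y
    y=np.array([-np.sin(yaw),np.cos(yaw),0]); z=np.array([0,0,-1.]); return np.c_[np.cross(y,z),y,z]
E
python3 - <<'E'
from h import *
go([.43,-.40,.30],downR())
E
```

```text
tcp [0.4854 0.0965 0.1658] q [ 0.2  -0.11 -1.07 -0.29 -0.    0.  ] t 23.8 
 total cm [ -5.54 -49.65  13.42] rad [-0.113  0.899 -0.13 ] rows 13 per [-0.43 -3.82  1.03] [-0.0087  0.0692 -0.01  ]
```

Request:
apply_moves(travel=[[-0.8, 0, 3.3], [-0.8, 0, 3.3], [-0.8, -1, 3.3], [-0.8, -2, 2], [-0.8, -3, 1.5], [-0.8, -3, 0], [-0.7, -3, 0], [0, -3, 0], [0, -3.3, 0], [0, -3.3, 0]], angular=[[0, 0.05, 0], [-0.006, 0.05, -0.007], [-0.006, 0.05, -0.007], [-0.006, 0.05, -0.007], [-0.006, 0.05, -0.007], [-0.006, 0.05, -0.007], [-0.006, 0.05, -0.007], [-0.006, 0.05, -0.007], [-0.006, 0.05, -0.007], [-0.006, 0.05, -0.007]], grip=[0, 0, 0, 0, 0, 0, 0, 0, 0, 0])

```text
t: 24.63
eef_pos: [0.4398, -0.1189, 0.2742]
ee_rot: [-0.163, 2.698, 0.073]
contact_force: [1.7, -0.7, 0.1]
finger_gap: 0.0853
gripper_force: 0.0
```

Request:
apply_moves(travel=[[0, -3.3, 0], [0, -3.3, 0], [0, -3.3, 0], [0, -3.3, 0], [0, -3.3, 0], [0, -3.3, 0], [0, -3.3, 0], [0, -3.3, 0], [0, 0, 0], [0, 0, 0]], angular=[[-0.006, 0.05, -0.007], [-0.006, 0.05, -0.007], [-0.006, 0.05, -0.007], [-0.006, 0.05, -0.007], [-0.006, 0.05, -0.007], [-0.006, 0.05, -0.007], [-0.006, 0.05, -0.007], [-0.006, 0.05, -0.007], [0, 0, 0], [0, 0, 0]], grip=[0, 0, 0, 0, 0, 0, 0, 0, 0, 0])

```text
t: 25.47
eef_pos: [0.4404, -0.3825, 0.2705]
ee_rot: [-0.094, 3.104, 0.032]
contact_force: [0.5, -0.3, 0.2]
finger_gap: 0.0857
gripper_force: 0.0
```

Run:
```python
from h import *
go([.43,-.40,.30],downR())
im,p=shot('wrist','w12.png')
for l in('knob','tab','lever','unit'): print(l,[(np.round(d['box']).tolist(),round(d['confidence'],2)) for d in ctrl.spot_in('wrist',l)])
print(proj(p,[.459,-.434,.15]),proj(p,[.495,-.349,.118]))
np.save('p12.npy',np.r_[p['R'].ravel(),p['t']])
```

```text
tcp [ 0.4404 -0.3825  0.2705] q [-0.74  0.39  0.31  1.48  0.04 -0.8 ] t 25.5 
 total cm [-1.04 -1.75  2.95] rad [-0.021  0.035 -0.005] rows 1 per [-1.04 -1.75  2.95] [-0.0215  0.0354 -0.0053]
knob [([194.0, 196.0, 221.0, 226.0], 0.59)]
tab [([176.0, 117.0, 383.0, 292.0], 0.22)]
lever [([193.0, 194.0, 225.0, 226.0], 0.84)]
unit [([179.0, 118.0, 383.0, 291.0], 0.7)]
[208.71456632 209.36769834] [301.48840928 236.38674439]
```

View pics/w12.png

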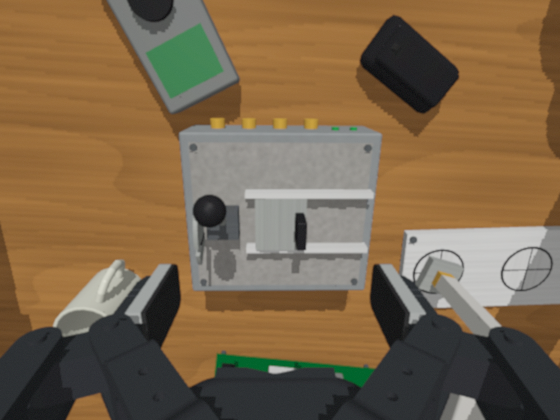

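Knob at (209,211) matches the prediction (208.7,209.4) and the tab at (301,232) is close to its prediction. Gripping the knob.

Request:
apply_moves(travel=[[0.9, -2.5, -1], [0.95, -2.55, -1], [0, 0, -3], [0, 0, -3], [0, 0, 0], [0, 0, 0]], angular=[[-0.011, 0.018, -0.003], [-0.01, 0.017, -0.002], [0, 0, 0], [0, 0, 0], [0, 0, 0], [0, 0, 0]], grip=[0, 0, 0, 0, 0, 0])

```text
t: 26.22
eef_pos: [0.4574, -0.4298, 0.1947]
ee_rot: [-0.091, 3.138, -0.003]
contact_force: [-0.8, -0.9, 0.5]
finger_gap: 0.0851
gripper_force: 0.0
```

Run:
```python
from h import *
go([.459,-.4335,.140],downR())
im,p=shot('wrist','w13.png')
for l in('knob','lever'): print(l,[(np.round(d['box']).tolist(),round(d['confidence'],2)) for d in ctrl.spot_in('wrist',l)])
print(proj(p,[.459,-.434,.15]),[np.round(tri([(p,207.6,211),])) if 0 else None])
p0=dict(p); a=np.load('p12.npy'); p0['R']=a[:9].reshape(3,3);p0['t']=a[9:]
b=ctrl.spot_in('wrist','lever')
b=ctrl.spot_in('wrist','knob') or b
if b:
    B=b[0]['box']; print('tri',tri([(p0,208.5,211),(p,(B[0]+B[2])/2,(B[1]+B[3])/2),]))
```

```text
tcp [ 0.4574 -0.4298  0.1947] q [-0.75  0.51  0.31  1.36  0.   -0.81] t 26.2 
 total cm [ 0.16 -0.37 -5.47] rad [ 0.002  0.003 -0.003] rows 2 per [ 0.08 -0.18 -2.73] [ 0.0008  0.0013 -0.0015]
knob [([245.0, 214.0, 286.0, 259.0], 0.77)]
lever [([246.0, 212.0, 288.0, 255.0], 0.75)]
[266.72823114 233.27681885] [None]
tri [ 0.4614845  -0.43457697  0.14819838]
```

Request:
apply_moves(travel=[[0.2, -0.2, -2.5], [0.1, -0.2, -2.5], [0, 0, -0.4], [0, 0, 0], [0, 0, 0], [0, 0, 0], [0, 0, 0], [0, 0, 0], [0, 0, 0], [0, 0, 0]], angular=[[0, 0, 0], [0, 0, 0], [0, 0, 0], [0, 0, 0], [0, 0, 0], [0, 0, 0], [0, 0, 0], [0, 0, 0], [0, 0, 0], [0, 0, 0]], grip=[0, 0, 0, 0, 80, 120, 160, 200, 255, 255], squeeze=30)

```text
t: 27.3
eef_pos: [0.461, -0.4341, 0.1425]
ee_rot: [-0.091, 3.135, -0.003]
contact_force: [-1.6, 4.4, 6.0]
finger_gap: 0.0263
gripper_force: 29.3
```

Request:
apply_moves(travel=[[0, 0, 0], [0, 0, 0], [0, 0, 0], [0, 0, 0]], angular=[[0, 0, 0], [0, 0, 0], [0, 0, 0], [0, 0, 0]], grip=[255, 255, 255, 255])

```text
t: 27.63
eef_pos: [0.461, -0.434, 0.1425]
ee_rot: [-0.091, 3.135, -0.003]
contact_force: [-2.8, 5.2, 5.5]
finger_gap: 0.0259
gripper_force: 29.3
```

Request:
apply_moves(travel=[[0.95, 0.05, 0.38], [0.95, 0.05, 0.26], [0.95, 0.05, 0.14], [0.95, 0.05, 0.03], [0.95, 0.05, -0.08], [0.95, 0.05, -0.18], [0, 0, 0], [0, 0, 0]], angular=[[0, 0, 0], [0, 0, 0], [0, 0, 0], [0, 0, 0], [0, 0, 0], [0, 0, 0], [0, 0, 0], [0, 0, 0]], grip=[255, 255, 255, 255, 255, 255, 255, 255])

```text
t: 28.3
eef_pos: [0.5201, -0.4309, 0.1481]
ee_rot: [-0.093, 3.132, -0.004]
contact_force: [0.6, 5.1, 4.8]
finger_gap: 0.0236
gripper_force: 28.3
```

Run:
```python
from h import *
s=ctrl.read_state(); print(s['eef_pos'],s['finger_gap'],s['contact_force'])
w,pw=shot('wrist','w14.png')
p=cam('top');q=cam('scene')
shot('top','t14.png');bt=ctrl.spot_in('top','knob')
shot('scene','s14.png')
for n in('knob','lever'): print([(np.round(d['box']).tolist(),round(d['confidence'],2)) for d in ctrl.spot_in('scene',n)])
print(proj(q,[.5185,-.4308,.160]), proj(q,[.461,-.434,.153]))
```

```text
[ 0.52014432 -0.43087413  0.14809316] 0.023559946126787076 [0.59981974 5.06917034 4.78469547]
[([145.0, 170.0, 165.0, 190.0], 0.28)]
[([134.0, 168.0, 140.0, 179.0], 0.44)]
[126.43859249 160.04168677] [139.40721318 150.82239021]
```

Request:
apply_moves(travel=[[0, 0, 0], [0, 0, 0], [0, 0, 0], [0, 0, 0], [0, 0, 3], [0, 0, 4], [-2, 2, 3], [-3, 2, 3], [0, 0, 0], [0, 0, 0]], angular=[[0, 0, 0], [0, 0, 0], [0, 0, 0], [0, 0, 0], [0, 0, 0], [0, 0, 0], [0, 0, 0], [0, 0, 0], [0, 0, 0], [0, 0, 0]], grip=[150, 80, 0, 0, 0, 0, 0, 0, 0, 0])

```text
t: 29.43
eef_pos: [0.4717, -0.3954, 0.2768]
ee_rot: [-0.089, 3.131, -0.014]
contact_force: [0.1, -1.4, -0.1]
finger_gap: 0.0855
gripper_force: 0.0
```

Run:
```python
from h import *
im,p=shot('wrist','w15.png'); s=ctrl.read_state(); print(s['eef_pos'])
obs=[]
for n in('knob','lever','tab','shutter'):
    print(n,[(np.round(d['box']).tolist(),round(d['confidence'],2)) for d in ctrl.spot_in('wrist',n)])
q,_=shot('scene','s15.png'); print([(np.round(d['box']).tolist(),round(d['confidence'],2)) for d in ctrl.spot_in('scene','knob')+ctrl.spot_in('scene','lever')])
t,_=shot('top','t15.png'); print([(np.round(d['box']).tolist(),round(d['confidence'],2)) for d in ctrl.spot_in('top','knob')+ctrl.spot_in('top','lever')])
print(proj(p,[.5185,-.4308,.16]))
cv2.imwrite('pics/c15.png',np.hstack([cv2.resize(cv2.imread('pics/w15.png')[100:380,120:400],(480,480),interpolation=2),cv2.resize(cv2.imread('pics/s15.png')[130:210,100:150],(300,480),interpolation=2)]))
```

```text
[ 0.47177742 -0.39523827  0.27449281]
knob [([215.0, 197.0, 244.0, 250.0], 0.58), ([414.0, 210.0, 560.0, 296.0], 0.35)]
lever [([215.0, 195.0, 247.0, 247.0], 0.77)]
tab [([276.0, 170.0, 329.0, 222.0], 0.6)]
shutter [([274.0, 174.0, 327.0, 228.0], 0.97)]
[([125.0, 155.0, 140.0, 176.0], 0.44), ([128.0, 156.0, 134.0, 177.0], 0.69)]
[([387.0, 173.0, 474.0, 251.0], 0.53)]
[231.11837733 245.78102887]
```

View pics/c15.png

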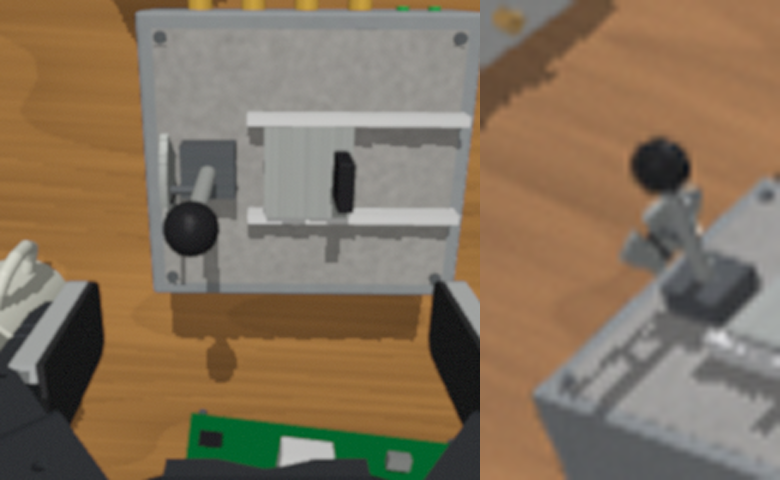

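The knob stands at wrist pixel (231,233), short of the target projection (231,246), so the ball slid in the pads. The scene view agrees. Measuring precisely, then re-gripping deeper.

Run:
```python
from h import *
p=cam('wrist');q=cam('scene')
print('knob tri',tri([(p,230.8,233),(q,130,157.5)]), 'wrist@.163',onz(p,230.8,233,.163))
W=lambda x,y:(120+x*280/480-.2,100+y*280/480-.2)
print('leverbox',onz(p,*W(209,171),.078))
for n,c,z in(('TL',(138,12),.07),('TR',(480*1.02,12),.07),('BL',(155,291),.07),('screwTL',(160,38),.07),('screwTR',(460,39),.07),('screwBL',(172,277),.07),('screwBR',(436,279),.07)): print(n,onz(p,*W(*c),z).round(4))
print('tabtop',onz(p,*W(341,180),.118), 'shutter plate TL BR',onz(p,*W(265,127),.089),onz(p,*W(330,218),.089))
```

```text
knob tri [ 0.50435662 -0.42973725  0.15971878] wrist@.163 [ 0.50281673 -0.42920028  0.163     ]
leverbox [ 0.4999144 -0.428573   0.078    ]
TL [ 0.407  -0.4736  0.07  ]
TR [ 0.395  -0.2673  0.07  ]
BL [ 0.5911 -0.4641  0.07  ]
screwTL [ 0.4211 -0.4607  0.07  ]
screwTR [ 0.4113 -0.2821  0.07  ]
screwBL [ 0.5797 -0.4525  0.07  ]
screwBR [ 0.5706 -0.2724  0.07  ]
tabtop [ 0.48827939 -0.35168052  0.118     ] shutter plate TL BR [ 0.46728905 -0.39524646  0.089     ] [ 0.52267741 -0.3515272   0.089     ]
```

Request:
apply_moves(travel=[[1.6, -1.7, -0.5], [1.6, -1.7, -1.5], [0, 0, -3.7], [0, 0, -3.7], [0, 0, -3.2], [0, 0, -0.4], [0, 0, 0], [0, 0, 0]], angular=[[0, 0.009, 0], [0, 0, 0], [0, 0, 0], [0, 0, 0], [0, 0, 0], [0, 0, 0], [0, 0, 0], [0, 0, 0]], grip=[0, 0, 0, 0, 0, 0, 0, 0])

```text
t: 30.65
eef_pos: [0.5045, -0.4293, 0.1451]
ee_rot: [0.09, -3.138, 0.009]
contact_force: [0.1, 0.1, -0.0]
finger_gap: 0.0854
gripper_force: 0.0
```

Request:
apply_moves(travel=[[0, 0, 0], [0, 0, 0], [0, 0, 0], [0, 0, 0], [0, 0, 0], [0, 0, 0], [0, 0, 0], [0, 0, 0], [0, 0, 0], [0, 0, 0]], angular=[[0, 0, 0], [0, 0, 0], [0, 0, 0], [0, 0, 0], [0, 0, 0], [0, 0, 0], [0, 0, 0], [0, 0, 0], [0, 0, 0], [0, 0, 0]], grip=[80, 120, 160, 200, 255, 255, 255, 255, 255, 255], squeeze=60)

```text
t: 31.48
eef_pos: [0.5045, -0.4317, 0.1456]
ee_rot: [0.088, -3.139, 0.017]
contact_force: [0.1, -5.7, 2.7]
finger_gap: 0.0251
gripper_force: 58.7
```

Request:
apply_moves(travel=[[0.55, 0.03, 0], [0.55, 0.03, -0.05], [0.5, 0.03, -0.1], [0, 0, 0], [0, 0, 0]], angular=[[0, 0, 0], [0, 0, 0], [0, 0, 0], [0, 0, 0], [0, 0, 0]], grip=[255, 255, 255, 255, 255])

```text
t: 31.9
eef_pos: [0.5204, -0.4308, 0.1435]
ee_rot: [0.084, -3.139, 0.016]
contact_force: [0.3, -4.7, 1.3]
finger_gap: 0.025
gripper_force: 59.3
```

Request:
apply_moves(travel=[[0, 0, 0], [0, 0, 0], [0, 0, 0], [0, 0, 0], [0, 0, 3], [0, 0, 4], [-2, 2, 3], [-3, 2, 3], [0, 0, 0], [0, 0, 0]], angular=[[0, 0, 0], [0, 0, 0], [0, 0, 0], [0, 0, 0], [0, 0, 0], [0, 0, 0], [0, 0, 0], [0, 0, 0], [0, 0, 0], [0, 0, 0]], grip=[150, 80, 0, 0, 0, 0, 0, 0, 0, 0])

```text
t: 32.73
eef_pos: [0.4733, -0.39, 0.272]
ee_rot: [-0.09, 3.14, -0.012]
contact_force: [-0.2, 0.2, -0.1]
finger_gap: 0.0854
gripper_force: 0.0
```

```bash
cat > knob.py <<'E'
from h import *
def blob(im,p,X,r=24):
    u,v=proj(p,X); g=cv2.cvtColor(im,cv2.COLOR_RGB2GRAY); u0,v0=int(u)-r,int(v)-r
    m=(g[v0:v0+2*r,u0:u0+2*r]<55).astype(np.uint8); n,l,st,c=cv2.connectedComponentsWithStats(m); i=1+np.argmax(st[1:,4]); 
    # ball = max of distance transform
    d=cv2.distanceTransform((l==i).astype(np.uint8),cv2.DIST_L2,5); yy,xx=np.nonzero(d>=d.max()-.6); return (xx.mean()+u0,yy.mean()+v0,d.max(),st[i].tolist())
im,p=shot('wrist','w16.png'); q=cam('scene'); s,_=shot('scene','s16.png'); 
print(ctrl.read_state()['eef_pos'])
for x in [(.520,-.428,.160)]:
    a=blob(im,p,x); b=blob(s,q,x,14); print(a,b,proj(p,x),proj(q,x)); print(tri([(p,*a[:2]),(q,*b[:2])]),onz(p,*a[:2],.16),onz(q,*b[:2],.16))
E
python3 knob.py
python3 - <<'E'
exec(open('knob.py').read().split('im,p=shot')[0])
import cv2
s=cv2.imread('pics/s15.png')[:,:,::-1].copy(); q=cam('scene'); b=blob(s,q,(.504,-.429,.162),14); print('prev scene',b,proj(q,(.504,-.429,.162)))
E
```

```text
[ 0.47320607 -0.38990465  0.26805561]
(np.float64(228.3125), np.float64(252.1875), np.float32(8.0), [6, 7, 32, 32, 769]) (np.float64(127.2), np.float64(160.4), np.float32(3.5969), [11, 10, 9, 9, 59]) [227.08084246 249.28763319] [126.81386565 160.60966638]
[ 0.52088599 -0.42595549  0.16238423] [ 0.52266007 -0.42691028  0.16      ] [ 0.5187429  -0.42766001  0.16      ]
prev scene (np.float64(129.75), np.float64(157.75), np.float32(4.0), [9, 12, 10, 8, 61]) [130.1253948  156.90296561]
```

Knob reads about x = .520, so the lever is at about 0.89 rad, in the notch. Now the shutter tab.

Request:
apply_moves(travel=[[1.1, 2.1, -3.4], [1.05, 2.1, -3.4], [0, 0, -3], [0, 0, -3], [0, 0, 0], [0, 0, 0]], angular=[[0, 0, 0], [0, 0, 0], [0, 0, 0], [0, 0, 0], [0, 0, 0], [0, 0, 0]], grip=[120, 120, 120, 120, 120, 120], squeeze=40)

```text
t: 33.33
eef_pos: [0.4931, -0.3468, 0.137]
ee_rot: [0.09, -3.13, -0.001]
contact_force: [0.5, -0.2, 0.8]
finger_gap: 0.0451
gripper_force: 0.0
```

Run:
```python
from h import *
go([.4945,-.348,.100],downR(.052)); print(ctrl.read_state()['finger_gap'])
im,p=shot('wrist','w17.png'); print([(np.round(d['box']).tolist(),round(d['confidence'],2)) for d in ctrl.spot_in('wrist','tab')]); print(proj(p,[.4947,-.347,.118]),proj(p,[.4947,-.347,.109]))
b=im[150:350,170:400]; cv2.imwrite('pics/c17.png',cv2.resize(b[:,:,::-1],None,fx=3,fy=3))
```

```text
tcp [ 0.4931 -0.3468  0.137 ] q [-0.61  0.5   0.14  1.22 -0.01 -0.67] t 33.3 
 total cm [ 0.14 -0.12 -3.7 ] rad [-0.    -0.01  -0.006] rows 1 per [ 0.14 -0.12 -3.7 ] [-0.0004 -0.0104 -0.0056]
0.04505461769396325
[([195.0, 188.0, 283.0, 275.0], 0.56)]
[272.77218954 252.59467145] [272.83176476 245.71125623]
```

View pics/c17.png

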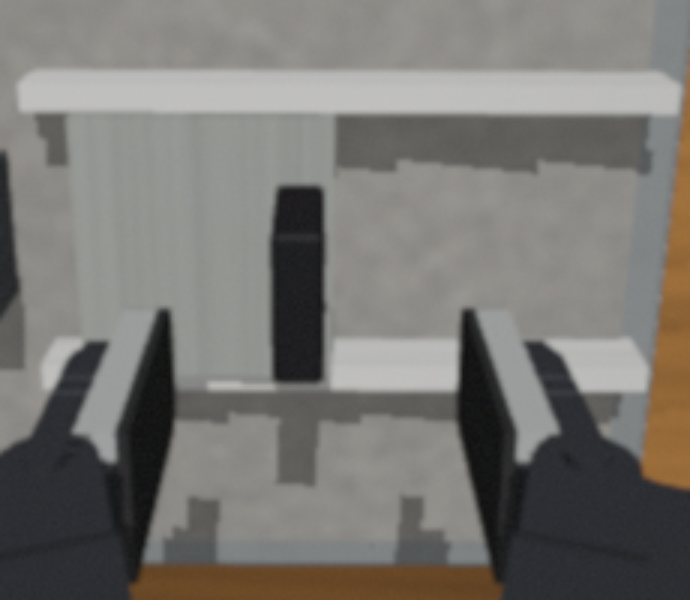

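The tab top is centred at wrist pixel (269,253), 3 px left of the prediction. Shifting 3 mm in -y, then gripping.

Request:
apply_moves(travel=[[0.15, -0.27, -1.7], [0, 0, -1.7], [0, 0, -0.2], [0, 0, 0], [0, 0, 0], [0, 0, 0], [0, 0, 0], [0, 0, 0], [0, 0, 0]], angular=[[0, 0, 0], [0, 0, 0], [0, 0, 0], [0, 0, 0], [0, 0, 0], [0, 0, 0], [0, 0, 0], [0, 0, 0], [0, 0, 0]], grip=[120, 120, 120, 150, 190, 255, 255, 255, 255])

```text
t: 34.18
eef_pos: [0.4971, -0.35, 0.1068]
ee_rot: [0.091, -3.139, 0.005]
contact_force: [-0.7, 4.1, 6.0]
finger_gap: 0.0086
gripper_force: 42.3
```

Request:
apply_moves(travel=[[-0.03, 0.6, 0], [-0.05, 1, 0], [-0.05, 1, 0], [-0.05, 1, 0], [-0.05, 1, 0], [-0.05, 0.9, 0], [-0.03, 0.5, 0], [0, 0, 0], [0, 0, 0]], angular=[[0, 0, 0], [0, 0, 0], [0, 0, 0], [0, 0, 0], [0, 0, 0], [0, 0, 0], [0, 0, 0], [0, 0, 0], [0, 0, 0]], grip=[255, 255, 255, 255, 255, 255, 255, 255, 255])

```text
t: 34.93
eef_pos: [0.494, -0.2903, 0.1067]
ee_rot: [0.091, -3.139, 0.009]
contact_force: [-0.7, 0.7, 8.0]
finger_gap: 0.0088
gripper_force: 42.5
```

Request:
apply_moves(travel=[[-0.02, 0.2, 0], [0, 0.1, 0], [0, 0, 0]], angular=[[0, 0, 0], [0, 0, 0], [0, 0, 0]], grip=[255, 255, 255])

```text
t: 35.18
eef_pos: [0.494, -0.2899, 0.1067]
ee_rot: [0.089, -3.139, 0.016]
contact_force: [-0.3, -5.0, 6.2]
finger_gap: 0.0087
gripper_force: 42.2
```

Request:
apply_moves(travel=[[0, 0, 0], [0, 0, 0], [0, 0, 0], [0, 0, 3], [0, 0, 4], [-1.5, -1, 4], [-1.5, -1, 4], [0, -1, 0], [0, 0, 0], [0, 0, 0]], angular=[[0, 0, 0], [0, 0, 0], [0, 0, 0], [0, 0, 0], [0, 0, 0], [0, 0, 0], [0, 0, 0], [0, 0, 0], [0, 0, 0], [0, 0, 0]], grip=[200, 150, 120, 120, 120, 120, 120, 255, 255, 255])

```text
t: 36.02
eef_pos: [0.4641, -0.3166, 0.2499]
ee_rot: [0.089, -3.136, 0.005]
contact_force: [-0.3, 0.7, 0.4]
finger_gap: 0.0095
gripper_force: 0.0
```

Run:
```python
from h import *
im,p=shot('wrist','w18.png'); s=ctrl.read_state(); print(s['eef_pos'])
for n in('button','tab','shutter','knob'): print(n,[(np.round(d['box']).tolist(),round(d['confidence'],2)) for d in ctrl.spot_in('wrist',n)])
C=np.array([.4957,-.3669]); y=np.array([-.052,.9985]); print('button exp',proj(p,[*C,.081]),'tab exp',proj(p,[*(C+.08*y),.118]),proj(p,[.520,-.4275,.16]))
g=cv2.cvtColor(im,cv2.COLOR_RGB2GRAY); u,v=proj(p,[*C,.081]).astype(int); m=(g[v-35:v+35,u-35:u+35]<50).astype(np.uint8); n,l,st,c=cv2.connectedComponentsWithStats(m); i=1+np.argmax(st[1:,4]); print('dark blob',c[i]+[u-35,v-35],st[i]); B=c[i]+[u-35,v-35]; print(onz(p,*B,.081)); go([*C,.105],downR(.052))
```

```text
[ 0.46375366 -0.31595368  0.24890274]
button [([201.0, 194.0, 239.0, 228.0], 0.96)]
tab [([252.0, 183.0, 309.0, 241.0], 0.62), ([106.0, 103.0, 328.0, 290.0], 0.27)]
shutter [([253.0, 187.0, 308.0, 240.0], 0.94)]
knob [([108.0, 210.0, 157.0, 284.0], 0.87)]
button exp [222.45012858 211.16792492] tab exp [305.43890779 224.87511389] [130.31917032 267.93116864]
dark blob [221.73822825 208.98882682] [  15   14   40   39 1253]
[ 0.49343741 -0.36763277  0.081     ]
tcp [ 0.464  -0.3158  0.2488] q [-0.59  0.36  0.22  1.43 -0.01 -0.65] t 36.3 
 total cm [  3.17  -5.11 -14.38] rad [ 0.002 -0.007 -0.006] rows 4 per [ 0.79 -1.28 -3.6 ] [ 0.0005 -0.0017 -0.0016]
```

The shutter hit its stop and the button is exposed at about (.4945,-.367). Pressing it.

Request:
apply_moves(travel=[[1, -1.7, -3], [1, -1.7, -3], [1.1, -1.7, -3], [0, 0, -3], [0, 0, -2], [0, 0, 0], [0, 0, 0]], angular=[[0, 0, 0], [0, 0, 0], [0, 0, 0], [0, 0, 0], [0, 0, 0], [0, 0, 0], [0, 0, 0]], grip=[255, 255, 255, 255, 255, 255, 255])

```text
t: 36.85
eef_pos: [0.4943, -0.3666, 0.1086]
ee_rot: [0.091, -3.132, 0.002]
contact_force: [0.3, 0.4, 0.7]
finger_gap: 0.0002
gripper_force: 0.0
```

Run:
```python
from h import *
go([.4945,-.367,.076],downR(.052)); s=ctrl.read_state(); print(s['finger_gap'],s['contact_force'])
im,p=shot('wrist'); q=cam('scene'); print([(np.round(d['box']).tolist(),round(d['confidence'],2)) for d in ctrl.spot_in('wrist','knob')],proj(p,[.52,-.4275,.16]))
```

```text
tcp [ 0.4943 -0.3666  0.1086] q [-0.64  0.54  0.13  1.17 -0.01 -0.69] t 36.9 
 total cm [ 0.02 -0.04 -3.26] rad [ 0.001 -0.008 -0.006] rows 1 per [ 0.02 -0.04 -3.26] [ 0.0013 -0.0078 -0.0058]
0.00015899184754985442 [0.2789492  0.3721671  0.66168282]
[([46.0, 247.0, 164.0, 379.0], 0.56), ([43.0, 55.0, 471.0, 381.0], 0.44)] [ 98.02420978 391.08346776]
```

Request:
apply_moves(travel=[[0, 0, -1.5], [0, 0, -1], [0, 0, -0.3], [0, 0, 0], [0, 0, 0]], angular=[[0, 0, 0], [0, 0, 0], [0, 0, 0], [0, 0, 0], [0, 0, 0]], grip=[255, 255, 255, 255, 255])

```text
t: 37.37
eef_pos: [0.4952, -0.3677, 0.0831]
ee_rot: [0.09, -3.136, 0.007]
contact_force: [-0.6, 0.3, 0.8]
finger_gap: -0.0001
gripper_force: 0.0
```

Request:
apply_moves(travel=[[0, 0, -0.2], [0, 0, -0.2], [0, 0, 0]], angular=[[0, 0, 0], [0, 0, 0], [0, 0, 0]], grip=[255, 255, 255])

```text
t: 37.62
eef_pos: [0.4958, -0.3683, 0.0792]
ee_rot: [0.09, -3.138, 0.008]
contact_force: [-0.2, -0.0, 3.1]
finger_gap: 0.0
gripper_force: 1.4
```

Request:
apply_moves(travel=[[0, 0, -0.2], [0, 0, 0]], angular=[[0, 0, 0], [0, 0, 0]], grip=[255, 255])

```text
t: 37.78
eef_pos: [0.4958, -0.3683, 0.077]
ee_rot: [0.09, -3.137, 0.008]
contact_force: [0.1, -0.3, 3.7]
finger_gap: -0.0
gripper_force: 1.9
```

Spring force is building as expected (button top at 81 mm). On to the bottom.

Request:
apply_moves(travel=[[0, 0, -0.2], [0, 0, -0.1], [0, 0, 0]], angular=[[0, 0, 0], [0, 0, 0], [0, 0, 0]], grip=[255, 255, 255])

```text
t: 38.03
eef_pos: [0.4958, -0.3683, 0.075]
ee_rot: [0.09, -3.138, 0.009]
contact_force: [-2.2, 0.9, 9.0]
finger_gap: 0.0001
gripper_force: 4.2
```

Request:
apply_moves(travel=[[0, 0, -0.15], [0, 0, 0]], angular=[[0, 0, 0], [0, 0, 0]], grip=[255, 255])

```text
t: 38.2
eef_pos: [0.4958, -0.3683, 0.0749]
ee_rot: [0.09, -3.138, 0.009]
contact_force: [-3.5, 2.1, 15.4]
finger_gap: 0.0001
gripper_force: 7.5
```

Bottomed out (15 N at 75 mm). Releasing and shutting the shutter.

Request:
apply_moves(travel=[[0, 0, 1], [0, 0, 3], [0, 0, 3], [-0.1, 2, 2], [-0.1, 3, 0], [0, 2.8, 0], [0, 0, 0], [0, 0, 0], [0, 0, 0], [0, 0, 0]], angular=[[0, 0, 0], [0, 0, 0], [0, 0, 0], [0, 0, 0], [0, 0, 0], [0, 0, 0], [0, 0, 0], [0, 0, 0], [0, 0, 0], [0, 0, 0]], grip=[255, 255, 255, 255, 120, 120, 120, 120, 120, 120])

```text
t: 39.03
eef_pos: [0.4934, -0.2905, 0.1617]
ee_rot: [0.089, -3.136, 0.007]
contact_force: [0.4, -0.5, -0.4]
finger_gap: 0.045
gripper_force: 0.0
```

Run:
```python
from h import *
go([.494,-.290,.105],downR(.052)); s=ctrl.read_state(); print(s['finger_gap'])
im,p=shot('wrist','w19.png'); g=cv2.cvtColor(im,cv2.COLOR_RGB2GRAY); X=[.494,-.290,.113]; u,v=proj(p,X).astype(int); m=(g[v-30:v+25,u-25:u+25]<45).astype(np.uint8); n,l,st,c=cv2.connectedComponentsWithStats(m); i=1+np.argmax(st[1:,4]); print(u,v,c[i]+[u-25,v-30],st[i])
```

```text
tcp [ 0.4934 -0.2905  0.1617] q [-0.53  0.42  0.08  1.23 -0.01 -0.59] t 39.0 
 total cm [ 0.06  0.05 -5.67] rad [ 0.004 -0.004 -0.005] rows 2 per [ 0.03  0.03 -2.83] [ 0.0022 -0.0021 -0.0023]
0.04500046715160727
274 230 [276.18777293 225.44250364] [ 21   0  14  52 687]
```

Request:
apply_moves(travel=[[0, 0, -2.8], [0, 0, -2.6], [0, 0, -0.2], [0, 0, 0], [0, 0, 0], [0, 0, 0], [0, 0, 0], [0, 0, 0], [0, 0, 0]], angular=[[0, 0, 0], [0, 0, 0], [0, 0, 0], [0, 0, 0], [0, 0, 0], [0, 0, 0], [0, 0, 0], [0, 0, 0], [0, 0, 0]], grip=[120, 120, 120, 150, 190, 255, 255, 255, 255])

```text
t: 39.83
eef_pos: [0.4944, -0.2907, 0.1078]
ee_rot: [0.09, -3.139, 0.01]
contact_force: [0.3, -1.2, 5.0]
finger_gap: 0.0082
gripper_force: 42.4
```

Request:
apply_moves(travel=[[0.03, -0.6, 0], [0.05, -1, 0], [0.05, -1, 0], [0.05, -1, 0], [0.05, -1, 0], [0.05, -0.9, 0], [0.03, -0.6, 0], [0, 0, 0], [0, 0, 0]], angular=[[0, 0, 0], [0, 0, 0], [0, 0, 0], [0, 0, 0], [0, 0, 0], [0, 0, 0], [0, 0, 0], [0, 0, 0], [0, 0, 0]], grip=[255, 255, 255, 255, 255, 255, 255, 255, 255])

```text
t: 40.58
eef_pos: [0.4975, -0.35, 0.1078]
ee_rot: [0.091, -3.139, 0.004]
contact_force: [0.4, 4.0, 6.4]
finger_gap: 0.0085
gripper_force: 42.7
```

Request:
apply_moves(travel=[[0, -0.2, 0], [0, -0.1, 0], [0, 0, 0]], angular=[[0, 0, 0], [0, 0, 0], [0, 0, 0]], grip=[255, 255, 255])

```text
t: 40.83
eef_pos: [0.4975, -0.3501, 0.1078]
ee_rot: [0.094, -3.139, -0.004]
contact_force: [-0.1, 10.4, 10.2]
finger_gap: 0.0086
gripper_force: 43.1
```

Against the shut stop. Releasing, backing off and checking everything.

Request:
apply_moves(travel=[[0, 0, 0], [0, 0, 0], [0, 0, 0], [0, 0, 3], [0, 0, 4], [-2, 0, 4], [-3, 0, 3], [0, 0, 0], [0, 0, 0], [0, 0, 0]], angular=[[0, 0, 0], [0, 0, 0], [0, 0, 0], [0, 0, 0], [0, 0, 0], [0, 0, 0], [0, 0, 0], [0, 0, 0], [0, 0, 0], [0, 0, 0]], grip=[200, 150, 120, 120, 120, 120, 120, 120, 120, 120])

```text
t: 41.67
eef_pos: [0.4481, -0.3541, 0.2425]
ee_rot: [0.089, -3.136, 0.007]
contact_force: [0.8, 0.5, -0.8]
finger_gap: 0.0454
gripper_force: 0.0
```

Run:
```python
from h import *
s=ctrl.read_state(); print(s['eef_pos'])
for n in('top','scene','wrist'):
    im,p=shot(n,n+'20.png'); print(n,[(np.round(d['box']).tolist(),round(d['confidence'],2)) for d in ctrl.spot_in(n,'ant_a')])
    print('  knob',[np.round(d['box']).tolist() for d in ctrl.spot_in(n,'knob')],'exp',proj(p,[.5195,-.4275,.16]).round(1),'shutter',[np.round(d['box']).tolist() for d in ctrl.spot_in(n,'shutter')],'tab shut exp',proj(p,[.4945,-.3485,.113]).round(1))
# antennas stationary: diff vs earlier images
for n,f,bx in(('top','t11.png',[(150,200,232,270),(150,200,325,370)]),('scene','s11.png',[(220,290,265,305),(190,260,178,222)])):
    a=cv2.imread('pics/'+f).astype(int); b=cv2.imread(f'pics/{n}20.png').astype(int)
    for y0,y1,x0,x1 in bx: print(n,np.abs(a-b)[y0:y1,x0:x1].mean().round(2))
```

```text
[ 0.44810966 -0.35413074  0.24248224]
top [([135.0, 240.0, 197.0, 276.0], 0.94), ([241.0, 163.0, 261.0, 196.0], 0.86), ([333.0, 156.0, 358.0, 189.0], 0.78)]
  knob [] exp [467.8 193.1] shutter [[423.0, 194.0, 449.0, 222.0], [232.0, 156.0, 366.0, 209.0]] tab shut exp [430.6 205.9]
scene [([362.0, 224.0, 417.0, 273.0], 0.93), ([187.0, 200.0, 216.0, 251.0], 0.83), ([277.0, 227.0, 298.0, 283.0], 0.65)]
  knob [] exp [127.1 160.6] shutter [[146.0, 171.0, 168.0, 192.0], [185.0, 200.0, 214.0, 251.0]] tab shut exp [157.4 175.8]
wrist [([411.0, 270.0, 533.0, 387.0], 0.73)]
  knob [[153.0, 230.0, 193.0, 310.0]] exp [174.7 292.6] shutter [[227.0, 206.0, 286.0, 262.0]] tab shut exp [276.9 244. ]
top 26.08
top 4.86
scene 23.14
scene 1.2
```

Run:
```python
from h import *
exec(open('knob.py').read().split('im,p=shot')[0].replace('from h import *',''))
q=cam('scene'); im=cv2.imread('pics/scene20.png')[:,:,::-1].copy(); print('knob',blob(im,q,(.520,-.428,.160),14),proj(q,(.520,-.428,.160)))
for f in('s11.png','scene20.png'):
    h=cv2.cvtColor(cv2.imread('pics/'+f),cv2.COLOR_BGR2HSV); m=cv2.inRange(h,(15,90,60),(35,255,255))
    for n,(y0,y1,x0,x1) in (('L',(255,285,270,302)),('R',(225,255,185,220))):
        ys,xs=np.nonzero(m[y0:y1,x0:x1]); print(f,n,len(xs),xs.mean()+x0,ys.mean()+y0)
for n,c in(('L',[.565,.112,.03]),('R',[.5855,-.139,.03])): print(n,proj(q,c))
```

```text
knob (np.float64(125.0), np.float64(162.5), np.float32(4.0), [9, 13, 10, 8, 62]) [126.81386565 160.60966638]
s11.png L 14 285.57142857142856 270.07142857142856
s11.png R 16 200.8125 243.25
scene20.png L 16 285.0 271.0
scene20.png R 16 200.8125 243.25
L [284.76841818 268.17461486]
R [201.77367478 239.60298936]
```

Run:
```python
from h import *
p=cam('wrist'); q=cam('scene')
def circ(f,u,v,r,rm):
    g=cv2.cvtColor(cv2.imread('pics/'+f),cv2.COLOR_BGR2GRAY); k=8; u0,v0=int(u)-r,int(v)-r; a=cv2.resize(g[v0:v0+2*r,u0:u0+2*r],None,fx=k,fy=k,interpolation=cv2.INTER_CUBIC)
    c=cv2.HoughCircles(cv2.GaussianBlur(a,(0,0),k/2),cv2.HOUGH_GRADIENT,1.5,400,param1=80,param2=15,minRadius=int(rm*.75*k),maxRadius=int(rm*1.3*k))
    return None if c is None else (c[0,0]/k+[u0,v0,0]).round(2)
print('scene',[ (f,circ(f,127,160,12,4.5)) for f in('s16.png','scene20.png')])
piv=np.array([.499,-.4285,.078]); X=np.array([.9985,.052,0])
K=lambda th: piv+.085*(np.sin(th-.65)*X+np.cos(th-.65)*np.array([0,0,1]))
print('wrist20',circ('wrist20.png',174,292,28,15))
for th in(.8,.85,.9,.95,1.,1.05): print(th,proj(p,K(th)).round(1),proj(q,K(th)).round(1))
```

```text
scene [('s16.png', None), ('scene20.png', None)]
wrist20 None
0.8 [173.9 284.5] [128.6 158.5]
0.85 [174.6 288.7] [127.8 159.5]
0.9 [175.4 292.7] [126.9 160.6]
0.95 [176.3 296.3] [126.1 161.7]
1.0 [177.2 299.7] [125.4 162.9]
1.05 [178.2 302.9] [124.6 164.1]
```

Run:
```python
from h import *
for f in('s16.png','scene20.png'):
    g=cv2.cvtColor(cv2.imread('pics/'+f),cv2.COLOR_BGR2GRAY)[152:172,116:138]
    print(f,'rows152.. cols116..'); print('\n'.join(''.join('#' if v<45 else '+' if v<75 else '.' for v in r) for r in g))
g=cv2.cvtColor(cv2.imread('pics/wrist20.png'),cv2.COLOR_BGR2GRAY)[262:330,146:206]
print('wrist rows262 step2 cols146 step2'); print('\n'.join(''.join('#' if v<50 else '+' if v<80 else '.' for v in r[::2]) for r in g[::2]))
```

```text
s16.png rows152.. cols116..
......................
......................
......................
......................
..........+++.........
........+##++++.......
.......+#######+......
.......#########......
.......#########......
.......+########......
.......+########......
........+######+......
.........++++++.......
......................
......................
......................
......................
............+.........
.............++.......
..............+.......
scene20.png rows152.. cols116..
......................
......................
......................
......................
......................
......................
........+++...........
.......###++#.........
......#####+##........
.....+########+.......
.....+#########.......
.....+#########.......
.....+########+.......
......+#######........
.......+###+#.........
......................
......................
............+.........
......................
..............+.......
wrist rows262 step2 cols146 step2
..............................
..........................++++
........................
[... 267 characters left out ...]
#######+++++++....
........############+++++.....
.......############++++++.....
......+############++++++.....
......######++####++++++......
.....+####+++++###++++++......
.....#####++.++##+++++++++....
.....######++++++++++++##+++..
.....######++++++++++++#+++#..
.....#######+++++++++###+++++.
.....######+++++#++++###++++++
.....+######++++#++++++++++++#
......#####++++++++++++++++++#
......+##+#+++++++++++++++#++#
......++++#++++++++++++++++++#
++++++++++++++++++++++++++++++
###+++++++++++++++++++++++++++
##++++++++++++++++++++++++++++
##++++++++++++++++++++++#+++++
#+++++++++++++++++++++++++++++
#+++++++++++++++++++++++++++++
++++++++++++++++++#+#+++++++++
++++++++++++++++++++++#+######
```

The scene knob moved from (127.5,160) to (125.6,162.2), so the lever has been brushed to about 0.97 rad, near the band's edge. I'll re-grip it and pull it back about 6 mm.

Request:
apply_moves(travel=[[2.6, -2.4, 0], [2.5, -2.4, 0], [2.5, -2.4, 0], [0, 0, 0], [0, 0, -3], [0, 0, -3.5], [0, 0, -3], [0, 0, -0.4], [0, 0, 0], [0, 0, 0]], angular=[[0, 0, 0], [0, 0, 0], [0, 0, 0], [0, 0, 0], [0, 0, 0], [0, 0, 0], [0, 0, 0], [0, 0, 0], [0, 0, 0], [0, 0, 0]], grip=[0, 0, 0, 0, 0, 0, 0, 0, 0, 0])

```text
t: 43.1
eef_pos: [0.5248, -0.4261, 0.1454]
ee_rot: [0.09, -3.138, 0.008]
contact_force: [0.0, 0.1, -0.1]
finger_gap: 0.0853
gripper_force: 0.0
```

Request:
apply_moves(travel=[[0, 0, 0], [0, 0, 0], [0, 0, 0], [0, 0, 0], [0, 0, 0], [0, 0, 0], [0, 0, 0], [0, 0, 0], [0, 0, 0], [0, 0, 0]], angular=[[0, 0, 0], [0, 0, 0], [0, 0, 0], [0, 0, 0], [0, 0, 0], [0, 0, 0], [0, 0, 0], [0, 0, 0], [0, 0, 0], [0, 0, 0]], grip=[80, 120, 160, 200, 255, 255, 255, 255, 255, 255], squeeze=60)

```text
t: 43.93
eef_pos: [0.5254, -0.4305, 0.1465]
ee_rot: [-0.086, 3.14, -0.022]
contact_force: [1.1, -8.2, 1.9]
finger_gap: 0.0248
gripper_force: 58.7
```

Request:
apply_moves(travel=[[-0.3, 0, 0], [-0.25, 0, 0.1], [0, 0, 0], [0, 0, 0]], angular=[[0, 0, 0], [0, 0, 0], [0, 0, 0], [0, 0, 0]], grip=[255, 255, 255, 255])

```text
t: 44.27
eef_pos: [0.5207, -0.4307, 0.1478]
ee_rot: [-0.087, 3.138, -0.023]
contact_force: [2.7, -8.8, 2.5]
finger_gap: 0.0248
gripper_force: 59.0
```

Request:
apply_moves(travel=[[0, 0, 0], [0, 0, 0], [0, 0, 0], [0, 0, 0], [0, 0, 3], [0, 0, 4], [-2, 2, 3], [-3, 2, 3], [0, 0, 0], [0, 0, 0]], angular=[[0, 0, 0], [0, 0, 0], [0, 0, 0], [0, 0, 0], [0, 0, 0], [0, 0, 0], [0, 0, 0], [0, 0, 0], [0, 0, 0], [0, 0, 0]], grip=[200, 120, 0, 0, 0, 0, 0, 0, 0, 0])

```text
t: 45.1
eef_pos: [0.4723, -0.3878, 0.2747]
ee_rot: [-0.09, 3.14, -0.012]
contact_force: [0.2, 0.1, -0.1]
finger_gap: 0.0853
gripper_force: 0.0
```

```bash
cat > fin.py <<'E'
from h import *
s,q=shot('scene','s21.png'); g=cv2.cvtColor(s,cv2.COLOR_RGB2GRAY)[152:172,116:138]
print('\n'.join(''.join('#' if v<45 else '+' if v<75 else '.' for v in r) for r in g))
print([(np.round(d['box']).tolist(),round(d['confidence'],2)) for d in ctrl.spot_in('scene','ant_a')])
h=cv2.cvtColor(s,cv2.COLOR_RGB2HSV); m=cv2.inRange(h,(15,90,60),(35,255,255))
for n,(y0,y1,x0,x1) in (('L',(255,285,270,302)),('R',(225,255,185,220))):
    ys,xs=np.nonzero(m[y0:y1,x0:x1]); print(n,len(xs),xs.mean()+x0,ys.mean()+y0)
im,p=shot('wrist','w21.png'); piv=np.array([.499,-.4285,.078]); X=np.array([.9985,.052,0])
K=lambda th: piv+.085*(np.sin(th-.65)*X+np.cos(th-.65)*np.array([0,0,1]))
u,v=proj(p,K(.9)).astype(int); g=cv2.cvtColor(im,cv2.COLOR_RGB2GRAY)[v-26:v+27,u-26:u+27]
print('centre',u,v,[proj(p,K(t)).round(1).tolist() for t in(.8,.9,1.)]); print('\n'.join(''.join('#' if x<50 else '.' for x in r[::2]) for r in g[::2]))
print('tab',[(np.round(d['box']).tolist()) for d in ctrl.spot_in('wrist','shutter')],proj(p,[.4945,-.3485,.118]),ctrl.read_state()['eef_pos'])
E
python3 fin.py
```

```text
......................
......................
......................
......................
......................
.........++++.........
.......+##+++++.......
......+########.......
......+########+......
......+########+......
......+########+......
......+########+......
.......+#######.......
.........+++++........
......................
......................
......................
......................
.............++.......
..............+.......
[([189.0, 202.0, 214.0, 254.0], 0.78), ([278.0, 227.0, 295.0, 278.0], 0.73), ([363.0, 226.0, 416.0, 273.0], 0.6)]
L 15 285.06666666666666 270.93333333333334
R 17 201.47058823529412 242.41176470588235
centre 224 251 [[223.5, 243.7], [224.2, 251.9], [225.0, 259.2]]
...........................
...........................
...........................
...........................
...........................
...........................
...........................
.........#######...........
.......###########.........
......#############........
......#############........
.....#####...#######.......
.....#####...#######.......
....######...#######.......
....######...#######.......
....################.......
.....###############.......
.....##############........
.....##############........
......############.........
.......##########..........
.........######............
...........................
...........................
...........................
...........................
...........................
tab [[264.0, 176.0, 316.0, 230.0], [430.0, 244.0, 560.0, 366.0]] [314.16474657 212.46449595] [ 0.47211649 -0.38778904  0.26931393]
```

Run:
```python
from h import *
import numpy as np
A=cv2.imread('pics/s11.png',0).astype(np.float32)
shot('scene','s22.png'); shot('top','t22.png')
B=cv2.imread('pics/s22.png',0).astype(np.float32)
for f,G,bx in(('s11.png','s22.png',(198,256,182,220)),('s6.png','s22.png',(198,256,182,220)),('scene20.png','s22.png',(225,285,270,302)),('t11.png','t22.png',(154,192,330,362)),('top20.png','t22.png',(162,198,236,264))):
    a=cv2.imread('pics/'+f,0).astype(np.float32); b=cv2.imread('pics/'+G,0).astype(np.float32); y0,y1,x0,x1=bx
    print(f,cv2.phaseCorrelate(a[y0:y1,x0:x1],b[y0:y1,x0:x1],cv2.createHanningWindow((x1-x0,y1-y0),cv2.CV_32F)), np.abs(a-b)[y0:y1,x0:x1].mean())
```

```text
s11.png ((0.0023589257553737752, -0.015621901150321804), 1.004887399673462) 0.9977314
s6.png ((-0.022229104356213725, 0.002522406077257955), 1.0125567477941513) 2.780853
scene20.png ((-0.2125662098846135, -0.14618274256764252), 0.8501590336362521) 0.6721289
t11.png ((-0.11752929672701384, -0.055276840309101516), 0.9340473625808954) 7.5098686
top20.png ((-0.1263645449491797, 0.5181743357513611), 0.6705417730190136) 6.5575395
```

Neither antenna has moved since placing, the lever reads about 0.91 rad, the shutter is shut and the button is up. Handing in.

```bash
python3 -c "
from station import ctrl
print(ctrl.hand_in())"
```

```text
the job is handed in; nothing more can be done
None
```

The job is handed in, with no verdict returned: both white antennas stand on their circles, the lever is at about 0.91 rad in its notch, the button was pressed and released, and the shutter is shut; the lever was brushed to about 0.97 rad at some point between being thrown and the check after the shutter was shut, so I pulled it back.

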